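Unstack a reagent delivery onto its bench places

ROBOT

A 6-joint arm with a two-finger parallel gripper is mounted at the origin on a cart in front of the work surface, level with it; the furniture and walls round the work are solid. World frame = base frame: x ahead of the robot, y to its left, z up, the work surface at z = 0. Lengths are in m, angles in rad, forces in N, time in s.
With the tool pointing down it reaches from about 0.375 to 0.9 m from the base axis. Payload 3.1 kg.
Tool frame: the origin (TCP) lies on the centre line of the jaws, within the pads' length; the fingertips stand 14 mm ahead of it and the grasp point (between the pads) lies 5 mm behind it; z points along the fingers, y is the line along which they close (so a half turn about z gives the same grasp; the last joint's range is limited). The gripper opens to 87 mm and grips with 3 to 60 N. Pads are 19 mm wide; open, the fingers measure 117 mm over their backs; the gripper's body (75 mm by 190 mm) begins 51 mm behind the grasp point.
Start: joints at [1.109, 0.527, 1.433, -0, 1.181, -0.178], TCP at [0.175, 0.6, 0.237] pointing down, gripper open.
Joint ranges: [-3.08, 3.08], [-0.75, 2.2], [0.22, 2.44], [-1.43, 4.57], [0, 2.65], [-2.85, 2.85]. Speed limits (rad/s): [2.79, 2.79, 3.14, 3.14, 3.14, 3.14].

INTERFACE

Orientations are given as a unit quaternion [x, y, z, w].
In Python, from rig import robot gives the robot as it stands.
- The arm moves only by the tool move_arm, never from a script. Its argument "commands" is a list of rows, each an object with "hand": the finger opening in cm, from 0 to 8.7; "travel": the shift along the tool's x, y, z in cm, a list of three; "twist": the turn, a rotation vector about the tool's x, y, z in degrees, a list of three. In form: [{"hand": hand, "travel": [dx, dy, dz], "twist": [wx, wy, wz]}, ...]. A call has 1 to 5 rows; each row shifts and turns the commanded pose from where the row before left it, along the tool's axes as they then stand; what a row does not reach is not made up. A row lasts 1/12 s, in which the tool goes at most 41.7 mm and 7.16 degrees, less where a joint would pass 70% of its speed; a pose out of reach is approached as far as the arm can. A call is refused whole if a number of a shift passes 4.17 or a number of a turn 7.16, either way. A call with a gripper value outside its range is refused whole. The fingers move at their own pace and stop on an object; "force" is the grip in N (left out, the last holds). Time passes only in rows, so rows that do not move let the fingers close. It gives the time, the measured TCP pose, the force, the opening and the grip force at its end, in the units of the state.
- robot.get_obs(): the state, without advancing time (a new reading comes with each control period).
- robot.camera(name): name is "scene" or "top" or "wrist"; returns a dict with "frame" (420x560x3 uint8, red, green, blue), "fov_y" (degrees; the focal length in pixels is half the picture's height over the tangent of half this angle, whatever the lens; pixels are square), "cx", "cy" (the principal point, pixels), "extrinsics" (4x4, takes a point from camera to world coordinates); the wrist camera has in their place "T_tool_cam" (4x4, takes a point from camera to tool coordinates, whose origin is the TCP and whose axes are the flange's). Camera axes: x right, y down, z forward; pixel columns grow to the right and rows downward; lengths in m; the calibration is good to about 2 mm. A picture is of the moment at which its call begins: read the wrist's pose just before it. There is no depth.
- robot.hand_in(): hands the job in; it is judged then, once.
The state is a dict: "time": time; "q": joint angles; "joint_velocities": joint speeds; "joint_torque": joint torques, N m; "position": TCP position; "tool_rot": TCP orientation; "ft_force": force on the tool from outside, world axes, zero at the start; "moment": the same for the moment, N m; "grip_width": finger opening in m; "grip_force": force on a finger pad.
Only numpy, scipy, OpenCV 4.12 (cv2) and the standard library are available. Lean on these libraries where they do the work, as an engineer would, in place of code of your own. Each camera call takes 0.05 s, during which the arm holds its last target. There are 200 camera calls.

TASK

A delivery has been left in one stack on the worktop: two small bottles on an orange carton on a white carton. Take the stack apart and set each thing upright and flat in its own place of the same colour: the white carton in the white tray, the orange carton in the orange tray, the white-capped bottle in the white round holder and the black-capped bottle in the black one. Do not let a bottle topple, and leave the roll of tape and the tube carousel where they are.

Things in the scene. Friction and masses are not known exactly. Their poses are not given: they have to be found in the camera images.
- white_carton: White reagent carton, the bottom of the stack, standing on the worktop; 62 (x) x 82 (y) x 46 (z) mm. Origin at the centre of its underside (within 1 mm), z up. Grasp it across its 62 mm x width. 80 g or so.
- orange_carton: Orange-brown reagent carton standing flat on top of the white carton, its long side roughly along the white carton's long side; 75 (x) x 40 (y) x 52 (z) mm. Origin at the centre of its underside (within 1 mm), z up. Grasp it across its 40 mm y width. About 110 g.
- bottle_white_cap: Small brown reagent bottle with white cap and blue label band, standing on the orange carton; body 34 mm across and 53 mm tall, then the cap, 27 mm across; 73 mm tall in all, 70 g. Origin: centre of its underside, z up. The two bottles stand along the carton's x, 37 mm between axes, either one first, so grasp across the carton's y.
- bottle_black_cap: Small brown reagent bottle with black cap and green label band, standing beside the white-capped bottle on the orange carton; body 30 mm across and 48 mm tall, above it the cap, 23 mm across; 66 mm tall in all. Origin at the centre of its underside, z up along its axis. About 50 g.
- white_tray: Shallow white rectangular tray fixed to the worktop; inside 84 (x) x 104 (y) mm, walls 5 mm thick, floor 4 mm above the worktop, rim 12 mm above the worktop. Origin at the centre of its underside on the worktop, z up. Place of the white carton (carton's x along the tray's x, either way round).
- orange_tray: Shallow orange rectangular tray fixed to the worktop; inside 97 (x) x 62 (y) mm, walls 5 mm thick, floor 4 mm above the worktop, rim 12 mm above the worktop. Origin at the centre of its underside on the worktop, z up. Place of the orange carton (carton's x along the tray's x, either way round).
- white_holder: Round bottle holder fixed to the worktop: white ring on a grey round foot 76 mm across; ring inside 54 mm across, wall 5 mm, floor 4 mm above the worktop, rim 12 mm above it. Origin at the centre of its underside. Place of the white-capped bottle.
- black_holder: Round bottle holder fixed to the worktop: black ring on a grey round foot 76 mm across; ring inside 54 mm across, wall 5 mm, floor 4 mm above the worktop, rim 12 mm above it. Origin at the centre of its underside. Place of the black-capped bottle.
- label_tape: Bystander: roll of white label tape lying flat on the worktop left of the roller mixer, 60 mm across, 19 mm tall, loose. Origin at the centre of its underside.
- tube_carousel: Bystander: grey round tube carousel with capped tubes on the left of the worktop, behind the roll of tape, 122 mm across, 122 mm tall, loose. Origin at the centre of its underside.

How it is judged:
At the end, for the whole second after the job is handed in: Each carton stands upright (within 0.1 rad) on the floor of its own tray, inside the rim; each bottle stands upright on the floor of its own holder, inside the ring (axis within 14 mm of the holder's); heights within a few mm of the 4 mm floor; all at rest (under 0.02 m/s) (x of white_carton in the frame of white_tray between -0.025 and 0.025 m and y of white_carton in the frame of white_tray between -0.025 and 0.025 m and z of white_carton in the frame of white_tray between 0.001 and 0.007 m and angle between each of white_carton, orange_carton, bottle_white_cap, bottle_black_cap's own z axis and vertical below 0.1 rad and linear speed of each of white_carton, orange_carton, bottle_white_cap, bottle_black_cap below 0.02 m/s and x of orange_carton in the frame of orange_tray between -0.022 and 0.022 m and y of orange_carton in the frame of orange_tray between -0.022 and 0.022 m and z of orange_carton in the frame of orange_tray between 0.001 and 0.007 m and horizontal distance between bottle_white_cap and white_holder below 0.014 m and z of bottle_white_cap in the frame of white_holder between 0.001 and 0.007 m and horizontal distance between bottle_black_cap and black_holder below 0.014 m and z of bottle_black_cap in the frame of black_holder between 0.001 and 0.007 m); the robot touches nothing.
It fails at once if a bottle topples (tilts more than 0.8 rad) (angle between any of bottle_white_cap, bottle_black_cap's own z axis and vertical above 0.8 rad).
It fails at once if the roll of tape or the tube carousel is shifted by more than 20 mm (distance of any of label_tape, tube_carousel from where it was at the start of the episode above 0.02 m).
It also fails if it takes over 144 s, if anything falls off the work surface, if the arm or the gripper's body presses on something with over 40 N, if the wrist force passes 120 N, or if a joint passes its speed limit or range.

## Working session

There is one attempt and no reset: what is moved stays moved. The work goes in short steps, Python scripts to look and compute and a tool call to move; the robot and the scene stay as the last step left them, time stands still between calls to the robot, and variables do not carry over. Pictures are saved under pics/ and viewed, at most 14 in all, crops included, and the job is handed in when it is done.

Besides the shell and the picture viewer there is one more tool, called as name(argument=value, ...), one argument or row to a line, values as JSON. move_arm: Moves the arm, as the interface text tells. Its arguments: {"type":"object","properties":{"commands":{"type":"array"},"force":{"type":"number"}},"required":["commands"]}

```bash
ls; mkdir -p pics; python3 - <<'E'
from rig import robot
import cv2,numpy as np
o=robot.get_obs();print({k:np.round(v,3).tolist() for k,v in o.items()})
for n in("scene","top"):
    c=robot.camera(n);print(n,c["fov_y"],c["cx"],c["cy"],np.round(c["extrinsics"],4).tolist(),[k for k in c])
    cv2.imwrite(f"pics/{n}0.png",c["frame"][:,:,::-1])
c=robot.camera("wrist");print(c["fov_y"],c["cx"],c["cy"],np.round(c["T_tool_cam"],4).tolist());cv2.imwrite("pics/w0.png",c["frame"][:,:,::-1])
E
```

```text
pics
{'time': 0.0, 'q': [1.109, 0.528, 1.434, -0.0, 1.181, -0.179], 'joint_velocities': [-0.001, -0.0, 0.0, 0.001, 0.0, 0.0], 'joint_torque': [-0.003, -44.005, -17.659, 0.063, 0.058, -0.0], 'position': [0.175, 0.599, 0.236], 'tool_rot': [0.141, 0.99, -0.001, -0.0], 'ft_force': [-0.352, -0.22, -0.762], 'moment': [0.018, 0.017, 0.023], 'grip_force': 0.0, 'grip_width': 0.087}
scene 48.91824359646736 279.80006252854696 211.36910322383756 [[0.6298, -0.412, 0.6585, -0.3265], [-0.7768, -0.3376, 0.5316, -0.7353], [0.0033, -0.8463, -0.5327, 0.8089], [0.0, 0.0, 0.0, 1.0]] ['frame', 'fov_y', 'cx', 'cy', 'extrinsics']
top 53.18169550087603 276.8658075068131 218.61047855915314 [[-0.0003, -0.9963, 0.0854, 0.4483], [-0.9996, -0.0021, -0.0278, 0.0016], [0.0278, -0.0853, -0.996, 1.3179], [0.0, 0.0, 0.0, 1.0]] ['frame', 'fov_y', 'cx', 'cy', 'extrinsics']
71.54064007008549 278.32778769382156 206.65755546176973 [[-0.0007, -0.9632, -0.2688, 0.0742], [1.0, -0.0006, -0.0002, 0.0005], [0.0, -0.2688, 0.9632, -0.1474], [0.0, 0.0, 0.0, 1.0]]
```

View pics/scene0.png

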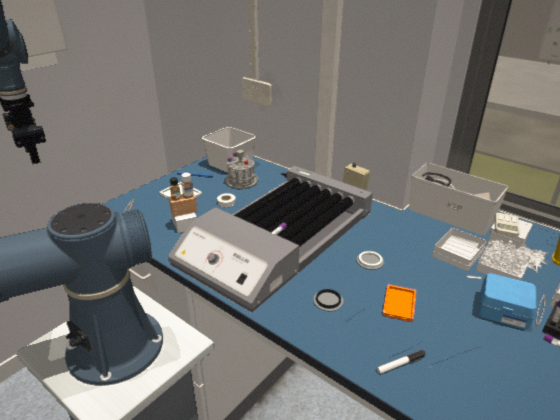

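View pics/top0.png

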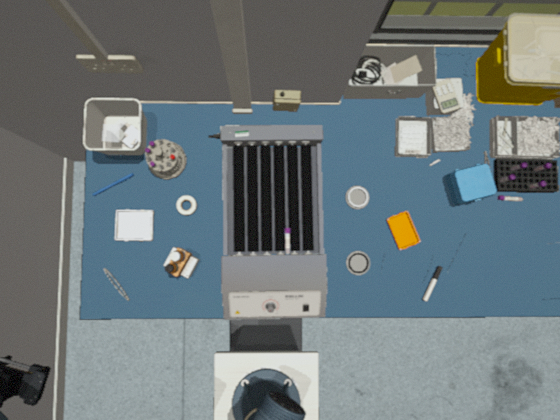

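The scene shows the stack (scene 183,200; top 180,263), white tray (top 134,225), white holder (357,197), black holder (358,263), orange tray (404,230), tape (186,205) and carousel (165,158). The roller mixer stands between the stack and the right-hand places. Next I measure coarsely from the top view.

```bash
cat > h.py <<'E'
import numpy as np,cv2
from scipy.spatial.transform import Rotation as R
from rig import robot
def shot(n,save=None):
    o=robot.get_obs(); c=robot.camera(n)
    if n=="wrist":
        T=np.eye(4);T[:3,:3]=R.from_quat(o["tool_rot"]).as_matrix();T[:3,3]=o["position"];c["E"]=T@c["T_tool_cam"]
    else: c["E"]=np.array(c["extrinsics"])
    c["f"]=210/np.tan(np.radians(c["fov_y"])/2)
    c["bgr"]=c["frame"][:,:,::-1].copy(); c["hsv"]=cv2.cvtColor(c["bgr"],cv2.COLOR_BGR2HSV)
    if save: cv2.imwrite(save,c["bgr"])
    return c
def ray(c,uv,z):
    uv=np.atleast_2d(np.asarray(uv,float))
    d=np.c_[(uv[:,0]-c["cx"])/c["f"],(uv[:,1]-c["cy"])/c["f"],np.ones(len(uv))]@c["E"][:3,:3].T
    p=c["E"][:3,3]
    return (p+d*((z-p[2])/d[:,2])[:,None])
def proj(c,P):
    P=np.atleast_2d(np.asarray(P,float)); q=(P-c["E"][:3,3])@c["E"][:3,:3]
    return q[:,:2]/q[:,2:]*c["f"]+[c["cx"],c["cy"]]
def blobs(c,lo,hi,roi,z,amin=20):
    m=cv2.inRange(c["hsv"],np.array(lo),np.array(hi));k=np.zeros_like(m);x0,y0,x1,y1=roi;k[y0:y1,x0:x1]=m[y0:y1,x0:x1]
    out=[]
    for t in sorted(cv2.findContours(k,cv2.RETR_EXTERNAL,cv2.CHAIN_APPROX_NONE)[0],key=cv2.contourArea,reverse=True):
        if cv2.contourArea(t)<amin: continue
        w=ray(c,t[:,0,:],z)[:,:2]; r=cv2.minAreaRect((w*1000).astype(np.float32))
        out.append((r,t,w)); print("center mm",np.round(r[0],1),"size",np.round(r[1],1),"ang",round(r[2],1),"px",t[:,0].mean(0).round())
    return out
E
python3 - <<'E'
from h import *
c=shot("top")
print("orange tray");blobs(c,(5,150,120),(20,255,255),(380,200,430,260),.012)
print("wtray");blobs(c,(0,0,150),(179,70,255),(105,200,160,250),.012)
print("wh");blobs(c,(0,0,90),(179,80,255),(335,175,380,220),.012)
print("bh");blobs(c,(0,0,90),(179,80,255),(335,240,380,290),.0)
print("tape");blobs(c,(0,0,120),(179,80,255),(170,190,200,222),.019)
print("stack");blobs(c,(5,60,60),(25,255,255),(155,240,205,285),.098); print('w');blobs(c,(0,0,130),(179,60,255),(155,240,205,285),.046)
print("mixer px->",ray(c,[(222,255),(328,318),(222,128)],.1).round(3).tolist())
a=cv2.resize(c["bgr"][150:300,90:220],None,fx=4,fy=4,interpolation=cv2.INTER_CUBIC);cv2.imwrite("pics/t1.png",a)
E
```

```text
orange tray
center mm [ 525.2 -431. ] size [107.4  71.8] ang 22.0 px [403. 231.]
wtray
center mm [539.6 409.1] size [ 99.1 118.9] ang 0.2 px [133. 225.]
wh
center mm [ 629.3 -287.9] size [76.4 76.6] ang 0.2 px [357. 197.]
bh
center mm [ 423.4 -288.7] size [79.3 78.2] ang 89.9 px [358. 262.]
tape
center mm [601.5 247.1] size [66.4 65.3] ang 45.2 px [186. 205.]
stack
center mm [426.6 251.9] size [43.9 77.6] ang 62.7 px [179. 262.]
w
center mm [411.6 230.2] size [27.  66.2] ang 62.8 px [189. 267.]
center mm [439.5 278. ] size [36.2 69.1] ang 62.0 px [172. 256.]
mixer px-> [[0.447, 0.126, 0.1], [0.267, -0.179, 0.1], [0.821, 0.13, 0.1]]
```

View pics/t1.png

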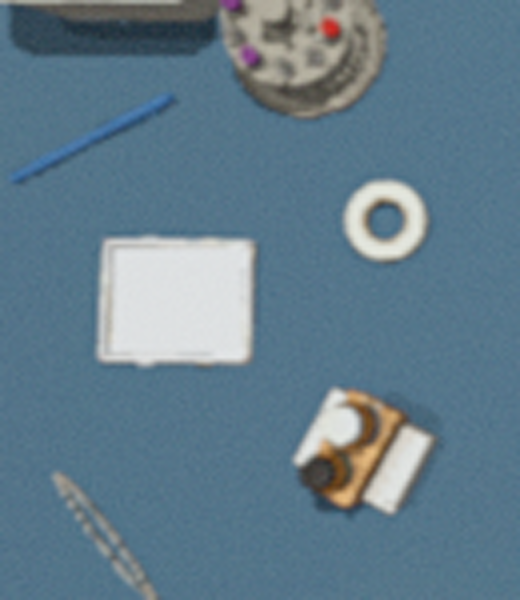

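The stack crop shows the white cap at top-view pixel (176.5,256) and the black cap at (170,268). The carton's long side runs at about -27°. I'll move over the stack for a wrist view.

move_arm(
  commands=[
    {"hand": 8.7, "travel": [-2.8, -2.2, -0.3], "twist": [0, 0, 1]},
    {"hand": 8.7, "travel": [-2.8, -2.2, -0.3], "twist": [0, 0, 1]},
    {"hand": 8.7, "travel": [-2.8, -2.2, -0.3], "twist": [0, 0, 1]},
    {"hand": 8.7, "travel": [-2.8, -2.2, -0.3], "twist": [0, 0, 1]},
    {"hand": 8.7, "travel": [-2.8, -2.2, -0.3], "twist": [0, 0, 1]},
  ],
)

```text
time: 0.62
position: [0.2739, 0.4503, 0.2515]
tool_rot: [0.185, 0.983, -0.0, 0.0]
ft_force: [0.8, -0.7, 0.5]
grip_width: 0.0871
grip_force: 0.0
```

move_arm(
  commands=[
    {"hand": 8.7, "travel": [-2.8, -2.2, -0.3], "twist": [0, 0, 1]},
    {"hand": 8.7, "travel": [-2.8, -2.2, -0.3], "twist": [0, 0, 1]},
    {"hand": 8.7, "travel": [-2.8, -2.2, -0.3], "twist": [0, 0, 1]},
    {"hand": 8.7, "travel": [-2.8, -2.2, -0.3], "twist": [0, 0, 1]},
    {"hand": 8.7, "travel": [-2.8, -2.2, -0.3], "twist": [0, 0, 1]},
  ],
)

```text
time: 1.03
position: [0.3591, 0.2939, 0.2667]
tool_rot: [0.227, 0.974, 0.0, 0.0]
ft_force: [1.2, 0.4, 0.6]
grip_width: 0.087
grip_force: 0.0
```

move_arm(
  commands=[
    {"hand": 8.7, "travel": [-2.8, -2.2, -0.3], "twist": [0, 0, 1]},
    {"hand": 8.7, "travel": [-2.8, -2.2, -0.3], "twist": [0, 0, 0]},
    {"hand": 8.7, "travel": [0, 0, 0], "twist": [0, 0, 0]},
    {"hand": 8.7, "travel": [0, 0, 0], "twist": [0, 0, 0]},
  ],
)

```text
time: 1.37
position: [0.3896, 0.2296, 0.2727]
tool_rot: [0.238, 0.971, 0.0, 0.0]
ft_force: [-0.6, 0.8, 1.2]
grip_width: 0.0867
grip_force: 0.0
```

```bash
cat >> h.py <<'E'
def phi():
    m=R.from_quat(robot.get_obs()["tool_rot"]).as_matrix();return np.degrees(np.arctan2(m[1,1],m[0,1])),m
def go(p,f=None,yaw=None):
    o=robot.get_obs();a,m=phi();d=(np.array(p)-o["position"])@m*100
    print("t",round(o["time"],1),"pos",np.round(o["position"],4),"phi",round(a,1),"tilt",np.round(m[:,2],3),"-> travel cm",d.round(2),"" if yaw is None else f"twist {a-yaw:.1f}")
E
python3 - <<'E'
from h import *
go([.427,.252,.267],yaw=62.7); c=shot("wrist","pics/w1.png")
E
```

```text
t 1.4 pos [0.3896 0.2296 0.2727] phi 62.5 tilt [ 0.  0. -1.] -> travel cm [-2.28  3.72  0.57] twist -0.2
```

View pics/w1.png

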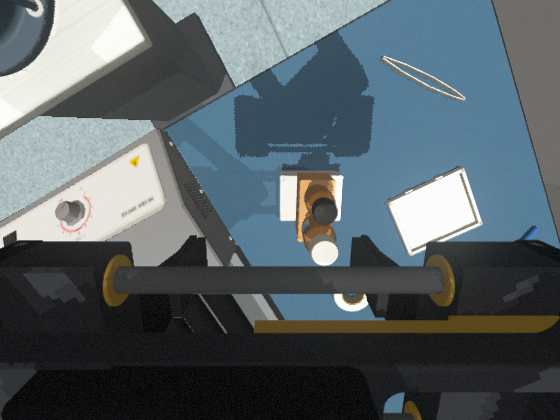

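The wrist view shows the white carton (280–342,172–220), the orange carton (298–340,177–242), the black cap (324,210) and the white cap (323,250). I'll zoom in and measure.

```bash
python3 - <<'E'
from h import *
c=shot("wrist")
print("black cap");blobs(c,(0,0,0),(179,255,60),(305,190,345,230),.164)
print("white cap");blobs(c,(0,0,180),(179,60,255),(305,230,345,270),.171)
print("white carton top");blobs(c,(0,0,140),(179,60,255),(270,165,350,226),.046)
print("orange");blobs(c,(8,90,60),(22,255,255),(285,165,350,270),.098)
cv2.imwrite("pics/w1z.png",cv2.resize(c["bgr"][160:275,265:360],None,fx=5,fy=5,interpolation=cv2.INTER_CUBIC))
t=shot("top");print("top: black, white cap");blobs(t,(0,0,0),(179,255,60),(160,258,180,278),.164);blobs(t,(0,0,150),(179,60,255),(168,246,186,264),.171)
E
```

```text
black cap
center mm [403.2 266.5] size [12.  21.6] ang 3.0 px [320. 206.]
white cap
center mm [444.7 249.7] size [24.3 22.2] ang 62.6 px [324. 254.]
white carton top
center mm [412.3 232.4] size [22.3 62.7] ang 62.6 px [287. 198.]
center mm [443.3 292.2] size [15.4 62.4] ang 69.3 px [337. 198.]
orange
center mm [428.  257.2] size [44.5 92.1] ang 66.5 px [313. 211.]
top: black, white cap
center mm [407.9 258.3] size [46.8 40.4] ang 89.9 px [169. 271.]
center mm [447.4 249.5] size [42.9 29.6] ang 1.2 px [173. 255.]
```

View pics/w1z.png

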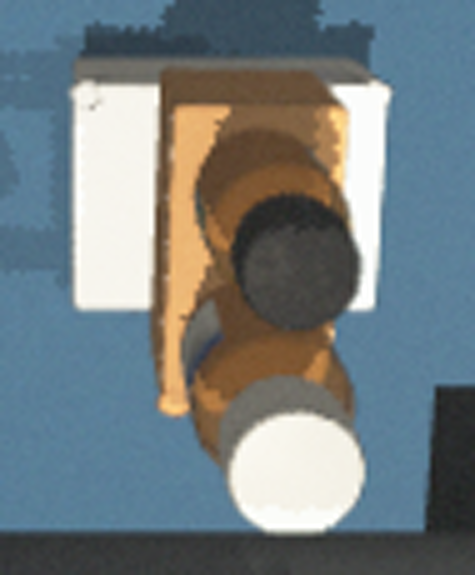

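The zoom shows the white cap top centred at px (324.4,254.4) and the black one at (325.2,213.6). The white carton's 82 mm side lies across the view, at about 63°, so its grasp across x is along -27°. I'll cast rays to the caps from both cameras.

```bash
python3 - <<'E'
from h import *
c=shot("wrist");t=shot("top")
W=ray(c,(324.4,254.4),.171)[0];B=ray(c,(325.2,213.6),.164)[0];W2=ray(t,(176.5,256.2),.171)[0];B2=ray(t,(170,268),.164)[0]
print(W,B,W2,B2,np.linalg.norm(W-B),np.degrees(np.arctan2(*(W-B)[1::-1])))
print(ray(c,[(280,176.6),(342.6,176.6),(340,222),(280,222)],.046).round(4).tolist())
print(ray(c,[(300.6,180.6),(334.6,181),(298,241.5)],.098).round(4).tolist())
go([W2[0],W2[1],.26])
E
```

```text
[0.44423115 0.25119806 0.171     ] [0.41103524 0.26852589 0.164     ] [0.44388222 0.24134689 0.171     ] [0.41195246 0.2597087  0.164     ] 0.03809491398596384 -27.563966749330458
[[0.3798, 0.2387, 0.046], [0.4168, 0.3107, 0.046], [0.4719, 0.2825, 0.046], [0.4348, 0.2104, 0.046]]
[[0.3863, 0.2609, 0.098], [0.4041, 0.2945, 0.098], [0.4506, 0.226, 0.098]]
t 1.6 pos [0.3879 0.232  0.2724] phi 62.9 tilt [-0.001  0.    -1.   ] -> travel cm [-4.55  3.39  1.23]
```

Wrist and top disagree by 9 mm in y. I'll centre the stack laterally in the wrist view, which removes most of that error, and measure again.

move_arm(
  commands=[
    {"hand": 8.7, "travel": [0, 2, 0], "twist": [0, 0, 0]},
    {"hand": 8.7, "travel": [0, 2, 0], "twist": [0, 0, 0]},
    {"hand": 8.7, "travel": [0, 0, 0], "twist": [0, 0, 0]},
    {"hand": 8.7, "travel": [0, 0, 0], "twist": [0, 0, 0]},
    {"hand": 8.7, "travel": [0, 0, 0], "twist": [0, 0, 0]},
  ],
)

```text
time: 2.03
position: [0.4059, 0.2667, 0.2722]
tool_rot: [0.235, 0.972, -0.001, -0.001]
ft_force: [-0.7, -0.3, -0.3]
grip_width: 0.0872
grip_force: 0.0
```

```bash
python3 - <<'E'
from h import *
c=shot("wrist"); t=shot("top"); s=shot("scene")
P=proj(c,[.444,.251,.171])[0].astype(int);print(P)
def big(c,u,v,r,k): return cv2.resize(c["bgr"][v-r:v+r,u-r:u+r],None,fx=k,fy=k,interpolation=cv2.INTER_CUBIC)
a=big(c,*(P-[0,15]),40,5);b=big(t,178,262,20,10);d=big(s,183,200,25,8)
cv2.imwrite("pics/w2z.png",np.hstack([a,cv2.resize(b,(400,400))])); print(P-[0,15])
go([.444,.251,.26])
E
```

```text
[281 254]
[281 239]
t 2.2 pos [0.4063 0.2661 0.2724] phi 62.7 tilt [-0.001 -0.001 -1.   ] -> travel cm [-4.05  0.39  1.24]
```

View pics/w2z.png

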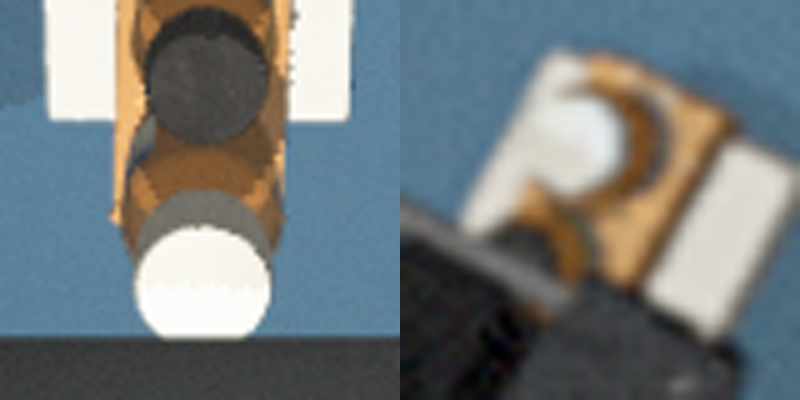

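The left half shows the white cap top at px (281.2,257.4) and the black one at (281.9,215.6). The right half puts the white cap at top-view pixel (175.0,255.8).

```bash
python3 - <<'E'
from h import *
c=shot("wrist");t=shot("top")
W=ray(c,(281.2,257.4),.171)[0];B=ray(c,(281.9,215.6),.164)[0];W2=ray(t,(175.0,255.8),.171)[0]
print(W,B,W2,np.linalg.norm(W-B),np.degrees(np.arctan2(*(W-B)[1::-1])))
w=(W*2+W2)/3
go([*W[:2],.215]);go([*B[:2],.2])
E
```

```text
[0.44679931 0.24847165 0.171     ] [0.41279491 0.26669018 0.164     ] [0.4449618  0.24540235 0.171     ] 0.03920731677062979 -28.18106039908663
t 2.3 pos [0.4067 0.2661 0.2726] phi 62.7 tilt [-0. -0. -1.] -> travel cm [-4.37  0.28  5.76] 
t 2.3 pos [0.4067 0.2661 0.2726] phi 62.7 tilt [-0. -0. -1.] -> travel cm [-0.52  0.34  7.26]
```

move_arm(
  commands=[
    {"hand": 8.7, "travel": [-2.2, 0.1, 0], "twist": [0, 0, 0]},
    {"hand": 8.7, "travel": [-2.1, 0.1, 0], "twist": [0, 0, 0]},
    {"hand": 8.7, "travel": [0, 0, 2], "twist": [0, 0, 0]},
    {"hand": 8.7, "travel": [0, 0, 3], "twist": [0, 0, 0]},
    {"hand": 8.7, "travel": [0, 0, 3], "twist": [0, 0, 0]},
  ],
)

```text
time: 2.7
position: [0.4475, 0.2482, 0.1927]
tool_rot: [0.236, 0.972, 0.001, 0.002]
ft_force: [0.1, -0.8, 0.1]
grip_width: 0.0869
grip_force: 0.0
```

move_arm(
  commands=[
    {"hand": 7, "travel": [0, 0, 3], "twist": [0, 0, 0]},
    {"hand": 6, "travel": [0, 0, 2.5], "twist": [0, 0, 0]},
    {"hand": 5, "travel": [0, 0, 1.6], "twist": [0, 0, 0]},
    {"hand": 5, "travel": [0, 0, 0], "twist": [0, 0, 0]},
    {"hand": 5, "travel": [0, 0, 0], "twist": [0, 0, 0]},
  ],
  force=10,
)

```text
time: 3.12
position: [0.4459, 0.2482, 0.1211]
tool_rot: [0.236, 0.972, -0.001, -0.001]
ft_force: [0.4, 0.4, 0.3]
grip_width: 0.0619
grip_force: 0.0
```

```bash
python3 - <<'E'
from h import *
go([.446,.2475,.121]); o=robot.get_obs();print(o["grip_width"],o["ft_force"])
c=shot("wrist");s=shot("scene");k=lambda a:cv2.resize(a,(400,400),interpolation=cv2.INTER_CUBIC)
cv2.imwrite("pics/g1.png",np.hstack([k(c["bgr"][60:360,130:430]),k(s["bgr"][150:250,135:235])]))
E
```

```text
t 3.1 pos [0.4459 0.2482 0.1211] phi 62.7 tilt [-0.002 -0.001 -1.   ] -> travel cm [-0.04 -0.05  0.01] 
0.061862995902939984 [0.40289048 0.37872555 0.3405482 ]
```

View pics/g1.png

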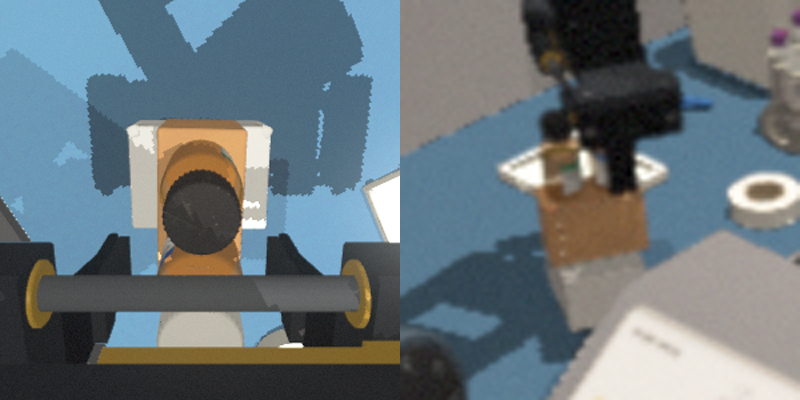

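The wrist half shows the white-capped bottle centred between the fingers, with the cap at column 200 of the crop. The scene half shows the fingers clear above the carton. Now I close, lift and carry.

move_arm(
  commands=[
    {"hand": 4, "travel": [0, 0, 0], "twist": [0, 0, 0]},
    {"hand": 3.6, "travel": [0, 0, 0], "twist": [0, 0, 0]},
    {"hand": 3, "travel": [0, 0, 0], "twist": [0, 0, 0]},
    {"hand": 2.5, "travel": [0, 0, 0], "twist": [0, 0, 0]},
    {"hand": 2.5, "travel": [0, 0, 0], "twist": [0, 0, 0]},
  ],
  force=10,
)

```text
time: 3.63
position: [0.4467, 0.2487, 0.1224]
tool_rot: [0.236, 0.972, 0.0, 0.001]
ft_force: [-0.6, 0.2, 4.3]
grip_width: 0.0338
grip_force: 10.0
```

move_arm(
  commands=[
    {"hand": 2.5, "travel": [0, 0, 0], "twist": [0, 0, 0]},
    {"hand": 2.5, "travel": [0, 0, 0], "twist": [0, 0, 0]},
    {"hand": 2.5, "travel": [0, 0, 0], "twist": [0, 0, 0]},
    {"hand": 2.5, "travel": [0, 0, -0.5], "twist": [0, 0, 0]},
    {"hand": 2.5, "travel": [0, 0, -0.5], "twist": [0, 0, 0]},
  ],
)

```text
time: 4.05
position: [0.4458, 0.2484, 0.1316]
tool_rot: [0.236, 0.972, -0.0, -0.0]
ft_force: [-0.5, -0.9, 0.5]
grip_width: 0.0336
grip_force: 10.0
```

move_arm(
  commands=[
    {"hand": 2.5, "travel": [0, 0, -3], "twist": [0, 0, 0]},
    {"hand": 2.5, "travel": [0, 0, -3.5], "twist": [0, 0, 0]},
    {"hand": 2.5, "travel": [0, 0, -3.5], "twist": [0, 0, 0]},
    {"hand": 2.5, "travel": [0, 0, -3.5], "twist": [0, 0, 0]},
    {"hand": 2.5, "travel": [0, 0, -3.5], "twist": [0, 0, 0]},
  ],
)

```text
time: 4.47
position: [0.4455, 0.2484, 0.3033]
tool_rot: [0.236, 0.972, -0.0, -0.0]
ft_force: [0.7, 0.6, -0.5]
grip_width: 0.034
grip_force: 10.0
```

move_arm(
  commands=[
    {"hand": 2.5, "travel": [-1.2, -1.2, -2], "twist": [0, 0, 0]},
    {"hand": 2.5, "travel": [-2.5, -2.4, 0], "twist": [0, 0, 0]},
    {"hand": 2.5, "travel": [-2.5, -2.4, 0], "twist": [0, 0, 0]},
    {"hand": 2.5, "travel": [-2.5, -2.4, 0], "twist": [0, 0, 0]},
    {"hand": 2.5, "travel": [-2.5, -2.4, 0], "twist": [0, 0, 0]},
  ],
)

```text
time: 4.88
position: [0.4961, 0.1, 0.322]
tool_rot: [0.235, 0.972, 0.0, 0.0]
ft_force: [1.2, 0.2, -0.8]
grip_width: 0.0336
grip_force: 10.0
```

move_arm(
  commands=[
    {"hand": 2.5, "travel": [-2.5, -2.4, 0], "twist": [0, 0, 0]},
    {"hand": 2.5, "travel": [-2.5, -2.4, 0], "twist": [0, 0, 0]},
    {"hand": 2.5, "travel": [-2.5, -2.4, 0], "twist": [0, 0, 0]},
    {"hand": 2.5, "travel": [-2.5, -2.4, 0], "twist": [0, 0, 0]},
    {"hand": 2.5, "travel": [-2.5, -2.4, 0], "twist": [0, 0, 0]},
  ],
)

```text
time: 5.3
position: [0.5523, -0.0642, 0.3216]
tool_rot: [0.236, 0.972, 0.0, -0.0]
ft_force: [-0.8, -0.0, -0.7]
grip_width: 0.0338
grip_force: 10.0
```

move_arm(
  commands=[
    {"hand": 2.5, "travel": [-2.5, -2.4, 0], "twist": [0, 0, 0]},
    {"hand": 2.5, "travel": [-2.5, -2.4, 0], "twist": [0, 0, 0]},
    {"hand": 2.5, "travel": [-2.5, -2.4, 0], "twist": [0, 0, 0]},
    {"hand": 2.5, "travel": [-2.5, -2.4, 0], "twist": [0, 0, 0]},
    {"hand": 2.5, "travel": [-2.5, -2.4, 0], "twist": [0, 0, 0]},
  ],
)

```text
time: 5.72
position: [0.6085, -0.228, 0.3214]
tool_rot: [0.236, 0.972, 0.0, -0.0]
ft_force: [0.8, -0.7, 0.0]
grip_width: 0.0332
grip_force: 10.0
```

move_arm(
  commands=[
    {"hand": 2.5, "travel": [-2.5, -2.4, 0], "twist": [0, 0, 0]},
    {"hand": 2.5, "travel": [-2.2, -2.2, 0], "twist": [0, 0, 0]},
    {"hand": 2.5, "travel": [0, 0, 0], "twist": [0, 0, 0]},
    {"hand": 2.5, "travel": [0, 0, 0], "twist": [0, 0, 0]},
    {"hand": 2.5, "travel": [0, 0, 0], "twist": [0, 0, 0]},
  ],
)

```text
time: 6.13
position: [0.6287, -0.2884, 0.3209]
tool_rot: [0.236, 0.972, 0.001, -0.001]
ft_force: [-0.1, -0.3, -0.2]
grip_width: 0.0337
grip_force: 10.0
```

```bash
python3 - <<'E'
from h import *
go([.629,-.288,.12]); c=shot("wrist","pics/w3.png");print(proj(c,[[.629,-.288,.012],[.423,-.289,.012],[.525,-.431,.012]]))
E
```

```text
t 6.1 pos [ 0.6287 -0.2884  0.3209] phi 62.7 tilt [-0.002  0.002 -1.   ] -> travel cm [-0.05  0.03 20.09] 
[[278.26941114 174.72315219]
 [210.58050329  46.12476021]
 [165.65854525 157.59589604]]
```

View pics/w3.png

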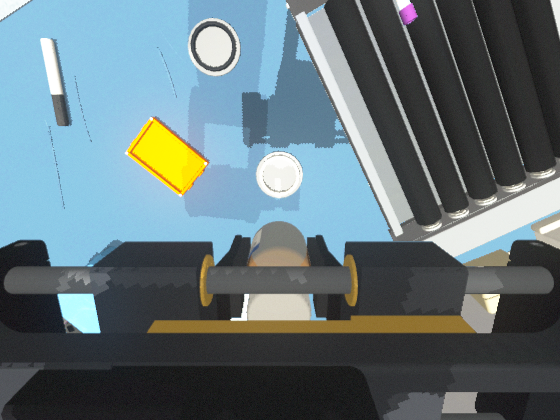

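The view shows the white holder at (280,175), the black one at (214,47) and the orange tray at (167,156). All are within about 3 px of the predictions from the top view. I'll refine with masks.

```bash
python3 - <<'E'
from h import *
c=shot("wrist")
def circ(roi,lo,hi,z,):
    x0,y0,x1,y1=roi;m=np.zeros(c["hsv"].shape[:2],np.uint8);m[y0:y1,x0:x1]=cv2.inRange(c["hsv"],lo,hi)[y0:y1,x0:x1]
    t=max(cv2.findContours(m,cv2.RETR_EXTERNAL,cv2.CHAIN_APPROX_NONE)[0],key=cv2.contourArea)
    (x,y),r=cv2.minEnclosingCircle((ray(c,cv2.convexHull(t)[:,0],z)[:,:2]*1000).astype(np.float32));print("circle mm",round(x,1),round(y,1),"r",round(r,1))
circ((245,140,315,210),(0,0,0),(179,60,255),.002)
circ((180,10,250,85),(0,0,0),(179,60,255),.002)
circ((180,10,250,85),(0,0,0),(179,255,90),.012)
print("otray");blobs(c,(5,120,120),(35,255,255),(115,105,220,205),.012)
E
```

```text
circle mm 631.2 -287.9 r 38.4
circle mm 423.4 -286.6 r 38.2
circle mm 424.9 -286.4 r 31.5
otray
center mm [ 526.1 -428.6] size [109.9  73.7] ang 21.7 px [168. 156.]
```

move_arm(
  commands=[
    {"hand": 2.5, "travel": [-0.1, 0.1, 0], "twist": [0, 0, 5]},
    {"hand": 2.5, "travel": [0, 0, 1], "twist": [0, 0, 7]},
    {"hand": 2.5, "travel": [0, 0, 2], "twist": [0, 0, 7]},
    {"hand": 2.5, "travel": [0, 0, 3], "twist": [0, 0, 7]},
    {"hand": 2.5, "travel": [0, 0, 3.5], "twist": [0, 0, 7]},
  ],
)

```text
time: 6.65
position: [0.632, -0.2876, 0.2287]
tool_rot: [0.504, 0.864, -0.0, 0.003]
ft_force: [-0.5, 0.1, -1.2]
grip_width: 0.0335
grip_force: 10.0
```

move_arm(
  commands=[
    {"hand": 2.5, "travel": [0, 0, 3.5], "twist": [0, 0, 7]},
    {"hand": 2.5, "travel": [0, 0, 3.5], "twist": [0, 0, 0]},
    {"hand": 2.5, "travel": [0, 0, 3.5], "twist": [0, 0, 0]},
    {"hand": 2.5, "travel": [0, 0, 3], "twist": [0, 0, 0]},
    {"hand": 2.5, "travel": [0, 0, 0], "twist": [0, 0, 0]},
  ],
)

```text
time: 7.07
position: [0.6263, -0.2843, 0.0849]
tool_rot: [0.553, 0.833, 0.0, -0.007]
ft_force: [-0.7, 1.1, -2.1]
grip_width: 0.0335
grip_force: 10.0
```

move_arm(
  commands=[
    {"hand": 2.5, "travel": [0, 0, 0], "twist": [0, 0, 0]},
    {"hand": 2.5, "travel": [0, 0, 0], "twist": [0, 0, 0]},
  ],
)

```text
time: 7.23
position: [0.6321, -0.2886, 0.0938]
tool_rot: [0.553, 0.833, 0.0, 0.002]
ft_force: [-0.4, 0.1, -0.2]
grip_width: 0.0339
grip_force: 10.0
```

```bash
python3 - <<'E'
from h import *
go([.6305,-.288,.028])
E
```

```text
t 7.2 pos [ 0.6321 -0.2886  0.0938] phi 22.8 tilt [ 0.003 -0.002 -1.   ] -> travel cm [ 0.13 -0.13  6.58]
```

move_arm(
  commands=[
    {"hand": 2.5, "travel": [0.1, -0.1, 2], "twist": [0, 0, 0]},
    {"hand": 2.5, "travel": [0, 0, 2], "twist": [0, 0, 0]},
    {"hand": 2.5, "travel": [0, 0, 1.4], "twist": [0, 0, 0]},
    {"hand": 2.5, "travel": [0, 0, 0.7], "twist": [0, 0, 0]},
    {"hand": 2.5, "travel": [0, 0, 0.2], "twist": [0, 0, 0]},
  ],
)

```text
time: 7.65
position: [0.6296, -0.2881, 0.0287]
tool_rot: [0.554, 0.833, -0.0, 0.0]
ft_force: [0.1, 0.4, -0.1]
grip_width: 0.0336
grip_force: 10.0
```

move_arm(
  commands=[
    {"hand": 2.5, "travel": [0, 0, 0], "twist": [0, 0, 0]},
    {"hand": 2.5, "travel": [0, 0, 0], "twist": [0, 0, 0]},
    {"hand": 2.5, "travel": [0, 0, 0], "twist": [0, 0, 0]},
  ],
)

```text
time: 7.9
position: [0.6302, -0.2886, 0.0299]
tool_rot: [0.554, 0.833, -0.0, 0.001]
ft_force: [-0.0, 0.1, -0.6]
grip_width: 0.0339
grip_force: 10.0
```

```bash
python3 - <<'E'
from h import *
go([.6305,-.288,.028])
E
```

```text
t 7.9 pos [ 0.6302 -0.2886  0.0299] phi 22.7 tilt [ 0.002 -0.001 -1.   ] -> travel cm [0.05 0.05 0.19]
```

move_arm(
  commands=[
    {"hand": 2.5, "travel": [0, 0, 0.2], "twist": [0, 0, 0]},
    {"hand": 2.5, "travel": [0, 0, 0], "twist": [0, 0, 0]},
    {"hand": 2.5, "travel": [0, 0, 0], "twist": [0, 0, 0]},
    {"hand": 3.6, "travel": [0, 0, 0], "twist": [0, 0, 0]},
    {"hand": 3.8, "travel": [0, 0, 0], "twist": [0, 0, 0]},
  ],
)

```text
time: 8.32
position: [0.6293, -0.2881, 0.0267]
tool_rot: [0.554, 0.833, 0.0, 0.0]
ft_force: [0.3, 0.9, -0.6]
grip_width: 0.0368
grip_force: 0.0
```

move_arm(
  commands=[
    {"hand": 4.5, "travel": [0, 0, 0], "twist": [0, 0, 0]},
    {"hand": 6, "travel": [0, 0, 0], "twist": [0, 0, 0]},
    {"hand": 7, "travel": [0, 0, 0], "twist": [0, 0, 0]},
    {"hand": 7, "travel": [0, 0, -1], "twist": [0, 0, 0]},
    {"hand": 7, "travel": [0, 0, -3], "twist": [0, 0, 0]},
  ],
)

```text
time: 8.73
position: [0.6258, -0.286, 0.0622]
tool_rot: [0.554, 0.833, -0.0, -0.006]
ft_force: [-0.0, -0.0, -0.0]
grip_width: 0.063
grip_force: 0.0
```

move_arm(
  commands=[
    {"hand": 8.7, "travel": [0, 0, -3.5], "twist": [0, 0, 0]},
    {"hand": 8.7, "travel": [0, 0, -3.5], "twist": [0, 0, 0]},
    {"hand": 8.7, "travel": [0, 0, -4], "twist": [0, 0, 0]},
    {"hand": 8.7, "travel": [0, 0, -4], "twist": [0, 0, 0]},
    {"hand": 8.7, "travel": [0, 0, -4], "twist": [0, 0, 0]},
  ],
)

```text
time: 9.15
position: [0.6286, -0.2877, 0.2588]
tool_rot: [0.554, 0.833, -0.0, -0.0]
ft_force: [0.0, -0.8, 0.2]
grip_width: 0.0858
grip_force: 0.0
```

```bash
python3 - <<'E'
from h import *
go([.412,.2655,.27],yaw=62.7)
c=shot("wrist","pics/w4.png")
E
```

```text
t 9.2 pos [ 0.6286 -0.2877  0.2588] phi 22.7 tilt [-0.001  0.    -1.   ] -> travel cm [59.4   1.41 -1.09] twist -40.0
```

View pics/w4.png

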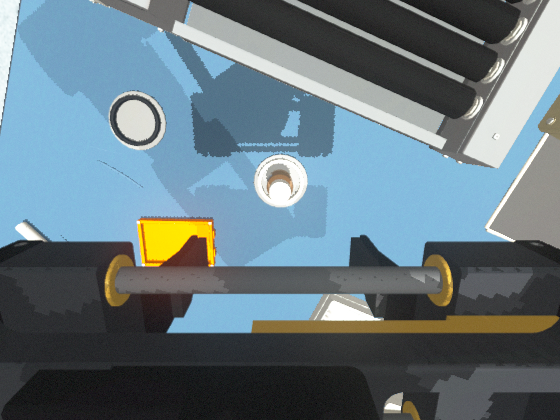

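The white-capped bottle stands upright and centred in its holder at px (280,182). I return for the black one.

move_arm(
  commands=[
    {"hand": 8.7, "travel": [2.5, 0, -1], "twist": [0, 0, 0]},
    {"hand": 8.7, "travel": [3.6, 0, 0], "twist": [0, 0, 0]},
    {"hand": 8.7, "travel": [3.6, 0.1, 0], "twist": [0, 0, 0]},
    {"hand": 8.7, "travel": [3.6, 0.1, 0], "twist": [0, 0, 0]},
    {"hand": 8.7, "travel": [3.6, 0.1, 0], "twist": [0, 0, 0]},
  ],
)

```text
time: 9.62
position: [0.5655, -0.1297, 0.2668]
tool_rot: [0.554, 0.832, -0.0, -0.0]
ft_force: [-0.2, 0.5, 0.6]
grip_width: 0.0873
grip_force: 0.0
```

move_arm(
  commands=[
    {"hand": 8.7, "travel": [3.6, 0.1, 0], "twist": [0, 0, 0]},
    {"hand": 8.7, "travel": [3.6, 0.1, 0], "twist": [0, 0, 0]},
    {"hand": 8.7, "travel": [3.6, 0.1, 0], "twist": [0, 0, 0]},
    {"hand": 8.7, "travel": [3.6, 0.1, 0], "twist": [0, 0, 0]},
    {"hand": 8.7, "travel": [3.6, 0.1, 0], "twist": [0, 0, 0]},
  ],
)

```text
time: 10.03
position: [0.5005, 0.0383, 0.2668]
tool_rot: [0.554, 0.833, -0.0, 0.0]
ft_force: [0.4, -0.1, -0.2]
grip_width: 0.087
grip_force: 0.0
```

move_arm(
  commands=[
    {"hand": 8.7, "travel": [3.6, 0.1, 0], "twist": [0, 0, 0]},
    {"hand": 8.7, "travel": [3.6, 0.1, 0], "twist": [0, 0, 0]},
    {"hand": 8.7, "travel": [3.6, 0.1, 0], "twist": [0, 0, 0]},
    {"hand": 8.7, "travel": [3.6, 0.1, 0], "twist": [0, 0, 0]},
    {"hand": 8.7, "travel": [3.6, 0.1, 0], "twist": [0, 0, 0]},
  ],
)

```text
time: 10.45
position: [0.4356, 0.2061, 0.2669]
tool_rot: [0.554, 0.833, -0.0, 0.0]
ft_force: [1.5, 0.1, 0.5]
grip_width: 0.0869
grip_force: 0.0
```

move_arm(
  commands=[
    {"hand": 8.7, "travel": [3.6, 0.1, 0], "twist": [0, 0, 0]},
    {"hand": 8.7, "travel": [2.9, 0, 0], "twist": [0, 0, -5]},
    {"hand": 8.7, "travel": [0, 0, 0], "twist": [0, 0, -7]},
    {"hand": 8.7, "travel": [0, 0, 0], "twist": [0, 0, -7]},
    {"hand": 8.7, "travel": [0, 0, 0], "twist": [0, 0, -7]},
  ],
)

```text
time: 10.87
position: [0.4118, 0.2658, 0.2667]
tool_rot: [0.348, 0.937, -0.0, -0.0]
ft_force: [0.2, -0.1, -0.7]
grip_width: 0.0869
grip_force: 0.0
```

move_arm(
  commands=[
    {"hand": 8.7, "travel": [0, 0, 0], "twist": [0, 0, -7]},
    {"hand": 8.7, "travel": [0, 0, 0], "twist": [0, 0, -7]},
    {"hand": 8.7, "travel": [0, 0, 0], "twist": [0, 0, 0]},
    {"hand": 8.7, "travel": [0, 0, 0], "twist": [0, 0, 0]},
    {"hand": 8.7, "travel": [0, 0, 0], "twist": [0, 0, 0]},
  ],
)

```text
time: 11.28
position: [0.4125, 0.2651, 0.2667]
tool_rot: [0.237, 0.972, -0.0, 0.0]
ft_force: [0.4, -0.2, 0.1]
grip_width: 0.0872
grip_force: 0.0
```

```bash
python3 - <<'E'
from h import *
go([.412,.266,.121],yaw=62.7)
c=shot("wrist"); p=proj(c,[.412,.266,.164])[0].astype(int)-[0,15];print(p)
cv2.imwrite("pics/w5.png",cv2.resize(c["bgr"][p[1]-60:p[1]+40,p[0]-50:p[0]+50],None,fx=5,fy=5,interpolation=cv2.INTER_CUBIC))
E
```

```text
t 11.3 pos [0.4125 0.2651 0.2667] phi 62.6 tilt [-0. -0. -1.] -> travel cm [ 0.09  0.06 14.57] twist -0.1
[278 195]
```

View pics/w5.png

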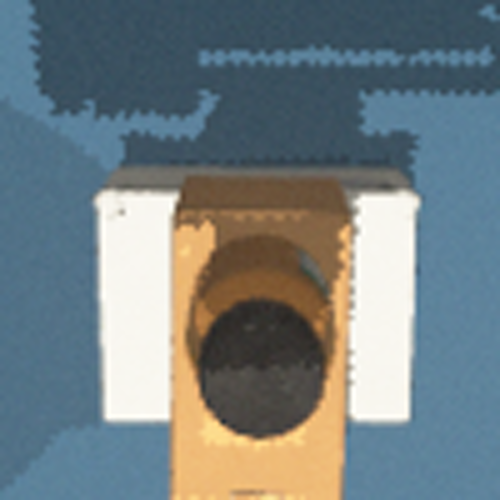

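The black cap top is at px (280.4,208.8), about 2 mm off the tool's y. I descend and grasp.

move_arm(
  commands=[
    {"hand": 8.7, "travel": [0.1, 0.2, 2.5], "twist": [0, 0, 0]},
    {"hand": 8.7, "travel": [0, 0, 3.5], "twist": [0, 0, 0]},
    {"hand": 8.7, "travel": [0, 0, 3.5], "twist": [0, 0, 0]},
    {"hand": 7, "travel": [0, 0, 3], "twist": [0, 0, 0]},
    {"hand": 5.5, "travel": [0, 0, 2], "twist": [0, 0, 0]},
  ],
)

```text
time: 11.75
position: [0.4115, 0.2669, 0.1191]
tool_rot: [0.237, 0.972, -0.001, -0.001]
ft_force: [-0.3, 0.2, -0.2]
grip_width: 0.0799
grip_force: 0.0
```

move_arm(
  commands=[
    {"hand": 4.5, "travel": [0, 0, 0], "twist": [0, 0, 0]},
    {"hand": 4, "travel": [0, 0, 0], "twist": [0, 0, 0]},
    {"hand": 3.6, "travel": [0, 0, 0], "twist": [0, 0, 0]},
    {"hand": 3.3, "travel": [0, 0, 0], "twist": [0, 0, 0]},
    {"hand": 3.1, "travel": [0, 0, 0], "twist": [0, 0, 0]},
  ],
)

```text
time: 12.17
position: [0.4138, 0.2678, 0.1231]
tool_rot: [0.236, 0.972, 0.001, 0.001]
ft_force: [0.5, 0.2, 0.4]
grip_width: 0.0482
grip_force: 0.0
```

move_arm(
  commands=[
    {"hand": 2.8, "travel": [0, 0, 0], "twist": [0, 0, 0]},
    {"hand": 2.2, "travel": [0, 0, 0], "twist": [0, 0, 0]},
    {"hand": 2.2, "travel": [0, 0, 0], "twist": [0, 0, 0]},
    {"hand": 2.2, "travel": [0, 0, 0], "twist": [0, 0, 0]},
    {"hand": 2.2, "travel": [0, 0, 0], "twist": [0, 0, 0]},
  ],
)

```text
time: 12.58
position: [0.4129, 0.2675, 0.1221]
tool_rot: [0.236, 0.972, 0.0, 0.0]
ft_force: [-0.4, -1.1, 6.3]
grip_width: 0.0299
grip_force: 10.0
```

move_arm(
  commands=[
    {"hand": 2.2, "travel": [0, 0, -0.5], "twist": [0, 0, 0]},
    {"hand": 2.2, "travel": [0, 0, -2], "twist": [0, 0, 0]},
    {"hand": 2.2, "travel": [0, 0, -3.5], "twist": [0, 0, 0]},
    {"hand": 2.2, "travel": [0, 0, -3.5], "twist": [0, 0, 0]},
    {"hand": 2.2, "travel": [0, 0, -3.5], "twist": [0, 0, 0]},
  ],
)

```text
time: 13.0
position: [0.412, 0.2671, 0.2526]
tool_rot: [0.236, 0.972, -0.001, -0.001]
ft_force: [1.4, -0.9, -0.1]
grip_width: 0.0297
grip_force: 10.0
```

move_arm(
  commands=[
    {"hand": 2.2, "travel": [-0.9, -1.7, -2], "twist": [0, 0, 0]},
    {"hand": 2.2, "travel": [-1.7, -3.1, 0], "twist": [0, 0, 0]},
    {"hand": 2.2, "travel": [-1.7, -3.1, 0], "twist": [0, 0, 0]},
    {"hand": 2.2, "travel": [-1.7, -3.1, 0], "twist": [0, 0, 0]},
    {"hand": 2.2, "travel": [-1.7, -3.1, 0], "twist": [0, 0, 0]},
  ],
)

```text
time: 13.42
position: [0.4159, 0.1056, 0.2718]
tool_rot: [0.235, 0.972, 0.0, 0.0]
ft_force: [1.1, -1.5, -0.6]
grip_width: 0.0294
grip_force: 10.0
```

move_arm(
  commands=[
    {"hand": 2.2, "travel": [-1.7, -3.1, 0], "twist": [0, 0, 0]},
    {"hand": 2.2, "travel": [-1.7, -3.1, 0], "twist": [0, 0, 0]},
    {"hand": 2.2, "travel": [-1.7, -3.1, 0], "twist": [0, 0, 0]},
    {"hand": 2.2, "travel": [-1.7, -3.1, 0], "twist": [0, 0, 0]},
    {"hand": 2.2, "travel": [-1.7, -3.1, 0], "twist": [0, 0, 0]},
  ],
)

```text
time: 13.83
position: [0.4205, -0.0714, 0.2716]
tool_rot: [0.236, 0.972, 0.0, -0.0]
ft_force: [0.8, 0.6, -1.1]
grip_width: 0.0296
grip_force: 10.0
```

move_arm(
  commands=[
    {"hand": 2.2, "travel": [-1.7, -3.1, 0], "twist": [0, 0, 0]},
    {"hand": 2.2, "travel": [-1.7, -3.1, 0], "twist": [0, 0, 0]},
    {"hand": 2.2, "travel": [-1.7, -3.1, 0], "twist": [0, 0, 0]},
    {"hand": 2.2, "travel": [-1.7, -3.1, 0], "twist": [0, 0, 0]},
    {"hand": 2.2, "travel": [-1.7, -3.1, 0], "twist": [0, 0, 0]},
  ],
)

```text
time: 14.25
position: [0.4251, -0.2481, 0.2714]
tool_rot: [0.236, 0.972, 0.0, -0.0]
ft_force: [0.8, 0.4, -0.8]
grip_width: 0.0299
grip_force: 10.0
```

move_arm(
  commands=[
    {"hand": 2.2, "travel": [-1.5, -2.7, 0], "twist": [0, 0, 5]},
    {"hand": 2.2, "travel": [0, 0, 0], "twist": [0, 0, 7]},
    {"hand": 2.2, "travel": [0, 0, 0], "twist": [0, 0, 7]},
    {"hand": 2.2, "travel": [0, 0, 0], "twist": [0, 0, 7]},
    {"hand": 2.2, "travel": [0, 0, 0], "twist": [0, 0, 7]},
  ],
)

```text
time: 14.67
position: [0.4261, -0.2775, 0.2711]
tool_rot: [0.505, 0.863, 0.0, -0.001]
ft_force: [0.2, -0.0, -0.5]
grip_width: 0.0295
grip_force: 10.0
```

move_arm(
  commands=[
    {"hand": 2.2, "travel": [0, 0, 0], "twist": [0, 0, 7]},
    {"hand": 2.2, "travel": [0, 0, 0], "twist": [0, 0, 0]},
    {"hand": 2.2, "travel": [0, 0, 0], "twist": [0, 0, 0]},
    {"hand": 2.2, "travel": [0, 0, 0], "twist": [0, 0, 0]},
  ],
)

```text
time: 15.0
position: [0.4265, -0.2773, 0.2714]
tool_rot: [0.553, 0.833, 0.0, -0.0]
ft_force: [0.5, -0.1, 0.4]
grip_width: 0.0296
grip_force: 10.0
```

```bash
python3 - <<'E'
from h import *
go([.424,-.287,.0285]); c=shot("wrist")
p=proj(c,[.424,-.287,.002])[0].astype(int);print(p)
m=np.zeros((420,560),np.uint8);s=np.s_[max(0,p[1]-60):p[1]+45,p[0]-50:p[0]+50];m[s]=cv2.inRange(c["hsv"],(0,0,0),(179,60,255))[s]
t=max(cv2.findContours(m,cv2.RETR_EXTERNAL,cv2.CHAIN_APPROX_NONE)[0],key=cv2.contourArea)
print(cv2.minEnclosingCircle((ray(c,t[:,0],.002)[:,:2]*1000).astype(np.float32)))
E
```

```text
t 15.0 pos [ 0.4265 -0.2773  0.2714] phi 22.9 tilt [-0.  0. -1.] -> travel cm [-0.8  -0.6  24.29] 
[274 184]
((423.39642333984375, -286.7071838378906), 38.10289764404297)
```

move_arm(
  commands=[
    {"hand": 2.2, "travel": [-0.8, -0.6, 2], "twist": [0, 0, 0]},
    {"hand": 2.2, "travel": [0, 0, 3], "twist": [0, 0, 0]},
    {"hand": 2.2, "travel": [0, 0, 3.5], "twist": [0, 0, 0]},
    {"hand": 2.2, "travel": [0, 0, 3.5], "twist": [0, 0, 0]},
    {"hand": 2.2, "travel": [0, 0, 3.5], "twist": [0, 0, 0]},
  ],
)

```text
time: 15.47
position: [0.4245, -0.2875, 0.1156]
tool_rot: [0.553, 0.833, -0.0, 0.001]
ft_force: [0.1, -0.3, -0.7]
grip_width: 0.0301
grip_force: 10.0
```

move_arm(
  commands=[
    {"hand": 2.2, "travel": [0, 0, 3], "twist": [0, 0, 0]},
    {"hand": 2.2, "travel": [0, 0, 2.5], "twist": [0, 0, 0]},
    {"hand": 2.2, "travel": [0, 0, 1.5], "twist": [0, 0, 0]},
    {"hand": 2.2, "travel": [0, 0, 1], "twist": [0, 0, 0]},
    {"hand": 2.2, "travel": [0, 0, 0.4], "twist": [0, 0, 0]},
  ],
)

```text
time: 15.88
position: [0.4239, -0.2869, 0.0311]
tool_rot: [0.553, 0.833, 0.0, -0.001]
ft_force: [0.7, 0.0, -1.0]
grip_width: 0.0298
grip_force: 10.0
```

move_arm(
  commands=[
    {"hand": 2.2, "travel": [0, 0, 0], "twist": [0, 0, 0]},
    {"hand": 2.2, "travel": [0, 0, 0], "twist": [0, 0, 0]},
    {"hand": 2.2, "travel": [0, 0, 0], "twist": [0, 0, 0]},
    {"hand": 2.2, "travel": [0, 0, 0], "twist": [0, 0, 0]},
  ],
)

```text
time: 16.22
position: [0.4248, -0.2878, 0.0337]
tool_rot: [0.554, 0.833, -0.0, 0.001]
ft_force: [-0.2, 0.9, -0.2]
grip_width: 0.0296
grip_force: 10.0
```

```bash
python3 - <<'E'
from h import *
go([.424,-.287,.0285])
E
```

```text
t 16.2 pos [ 0.4248 -0.2878  0.0337] phi 22.8 tilt [ 0.002 -0.002 -1.   ] -> travel cm [ 0.11 -0.05  0.52]
```

Lower 0.5 cm, release slowly, retreat.

move_arm(
  commands=[
    {"hand": 2.2, "travel": [0, 0, 0.3], "twist": [0, 0, 0]},
    {"hand": 2.2, "travel": [0, 0, 0.2], "twist": [0, 0, 0]},
    {"hand": 2.2, "travel": [0, 0, 0], "twist": [0, 0, 0]},
    {"hand": 2.2, "travel": [0, 0, 0], "twist": [0, 0, 0]},
    {"hand": 3.2, "travel": [0, 0, 0], "twist": [0, 0, 0]},
  ],
)

```text
time: 16.63
position: [0.4244, -0.2874, 0.0277]
tool_rot: [0.554, 0.833, -0.0, 0.0]
ft_force: [-0.4, -0.6, -1.1]
grip_width: 0.0306
grip_force: 0.0
```

move_arm(
  commands=[
    {"hand": 3.4, "travel": [0, 0, 0], "twist": [0, 0, 0]},
    {"hand": 4.5, "travel": [0, 0, 0], "twist": [0, 0, 0]},
    {"hand": 6, "travel": [0, 0, 0], "twist": [0, 0, 0]},
    {"hand": 7, "travel": [0, 0, 0], "twist": [0, 0, 0]},
    {"hand": 7, "travel": [0, 0, -1], "twist": [0, 0, 0]},
  ],
)

```text
time: 17.05
position: [0.4233, -0.2864, 0.0365]
tool_rot: [0.554, 0.833, 0.0, -0.002]
ft_force: [0.4, 0.3, 0.1]
grip_width: 0.053
grip_force: 0.0
```

move_arm(
  commands=[
    {"hand": 8, "travel": [0, 0, -3], "twist": [0, 0, 0]},
    {"hand": 8.7, "travel": [0, 0, -3.5], "twist": [0, 0, 0]},
    {"hand": 8.7, "travel": [0, 0, -4], "twist": [0, 0, 0]},
    {"hand": 8.7, "travel": [0, 0, -4], "twist": [0, 0, 0]},
    {"hand": 8.7, "travel": [0, 0, -4], "twist": [0, 0, 0]},
  ],
)

```text
time: 17.47
position: [0.4237, -0.2866, 0.225]
tool_rot: [0.554, 0.833, 0.0, -0.0]
ft_force: [0.2, -1.1, -0.2]
grip_width: 0.0835
grip_force: 0.0
```

move_arm(
  commands=[
    {"hand": 8.7, "travel": [0, 0, -4], "twist": [0, 0, 0]},
    {"hand": 8.7, "travel": [0, 0, 0], "twist": [0, 0, 0]},
    {"hand": 8.7, "travel": [0, 0, 0], "twist": [0, 0, 0]},
  ],
)

```text
time: 17.72
position: [0.4252, -0.2881, 0.2659]
tool_rot: [0.554, 0.833, -0.001, 0.004]
ft_force: [-0.1, 0.5, -1.0]
grip_width: 0.0869
grip_force: 0.0
```

```bash
python3 - <<'E'
from h import *
go([.427,.252,.27],yaw=62.7)
c=shot("wrist")
print("cap");blobs(c,(0,0,0),(179,120,75),(255,150,305,235),.07)
print("exp",proj(c,[.424,-.287,.07]))
E
```

```text
t 17.7 pos [ 0.4252 -0.2881  0.2659] phi 22.8 tilt [ 0.005 -0.005 -1.   ] -> travel cm [49.73 21.06 -0.69] twist -39.9
cap
center mm [ 405.8 -286.3] size [19.3 51.1] ang 37.2 px [263. 183.]
center mm [ 439.1 -281.8] size [35.5 10.1] ang 74.2 px [291. 188.]
center mm [ 419.3 -280.1] size [20.1  8.8] ang 37.0 px [276. 180.]
exp [[277.60541861 187.20754644]]
```

move_arm(
  commands=[
    {"hand": 8.7, "travel": [2.3, 1, 0], "twist": [0, 0, 0]},
    {"hand": 8.7, "travel": [3.3, 1.4, 0], "twist": [0, 0, 0]},
    {"hand": 8.7, "travel": [3.3, 1.4, 0], "twist": [0, 0, 0]},
    {"hand": 8.7, "travel": [3.3, 1.4, 0], "twist": [0, 0, 0]},
    {"hand": 8.7, "travel": [3.3, 1.4, 0], "twist": [0, 0, 0]},
  ],
)

```text
time: 18.18
position: [0.4233, -0.1165, 0.2606]
tool_rot: [0.554, 0.832, -0.0, -0.003]
ft_force: [0.2, 0.4, 0.6]
grip_width: 0.0873
grip_force: 0.0
```

move_arm(
  commands=[
    {"hand": 8.7, "travel": [3.3, 1.4, 0], "twist": [0, 0, 0]},
    {"hand": 8.7, "travel": [3.3, 1.4, 0], "twist": [0, 0, 0]},
    {"hand": 8.7, "travel": [3.3, 1.4, 0], "twist": [0, 0, 0]},
    {"hand": 8.7, "travel": [3.3, 1.4, 0], "twist": [0, 0, 0]},
    {"hand": 8.7, "travel": [3.3, 1.4, 0], "twist": [0, 0, 0]},
  ],
)

```text
time: 18.6
position: [0.424, 0.0623, 0.2608]
tool_rot: [0.554, 0.833, -0.001, -0.002]
ft_force: [0.7, 0.1, 1.0]
grip_width: 0.087
grip_force: 0.0
```

move_arm(
  commands=[
    {"hand": 8.7, "travel": [3.3, 1.4, 0], "twist": [0, 0, 0]},
    {"hand": 8.7, "travel": [3.3, 1.4, 0], "twist": [0, 0, 0]},
    {"hand": 8.7, "travel": [3.3, 1.4, 0], "twist": [0, 0, 0]},
    {"hand": 8.7, "travel": [3.3, 1.4, 0], "twist": [0, 0, 0]},
    {"hand": 8.7, "travel": [3.3, 1.4, 0], "twist": [0, 0, 0]},
  ],
)

```text
time: 19.02
position: [0.4248, 0.2411, 0.2605]
tool_rot: [0.554, 0.833, -0.002, -0.002]
ft_force: [1.4, -0.6, -0.3]
grip_width: 0.0875
grip_force: 0.0
```

move_arm(
  commands=[
    {"hand": 8.7, "travel": [1.2, 0.5, 0], "twist": [0, 0, -5]},
    {"hand": 8.7, "travel": [0, 0, 0], "twist": [0, 0, -7]},
    {"hand": 8.7, "travel": [0, 0, 0], "twist": [0, 0, -7]},
    {"hand": 8.7, "travel": [0, 0, 0], "twist": [0, 0, -7]},
    {"hand": 8.7, "travel": [0, 0, 0], "twist": [0, 0, -7]},
  ],
)

```text
time: 19.43
position: [0.425, 0.2525, 0.2603]
tool_rot: [0.291, 0.957, -0.002, -0.002]
ft_force: [0.0, 0.1, 0.3]
grip_width: 0.0872
grip_force: 0.0
```

move_arm(
  commands=[
    {"hand": 8.7, "travel": [0, 0, 0], "twist": [0, 0, -7]},
    {"hand": 8.7, "travel": [0, 0, 0], "twist": [0, 0, 0]},
    {"hand": 8.7, "travel": [0, 0, 0], "twist": [0, 0, 0]},
    {"hand": 8.7, "travel": [0, 0, 0], "twist": [0, 0, 0]},
  ],
)

```text
time: 19.77
position: [0.426, 0.2525, 0.2615]
tool_rot: [0.237, 0.972, -0.001, -0.001]
ft_force: [1.4, 0.1, -0.1]
grip_width: 0.0871
grip_force: 0.0
```

```bash
python3 - <<'E'
from h import *
go([.427,.252,.27],yaw=62.7)
c=shot("wrist")
p=proj(c,[.427,.2575,.098])[0].astype(int);print(p)
t=shot("top")
z=lambda a:cv2.resize(a,(400,400),interpolation=cv2.INTER_CUBIC)
cv2.imwrite("pics/w6.png",np.hstack([z(c["bgr"][p[1]-60:p[1]+60,p[0]-60:p[0]+60]),z(t["bgr"][175:285,335:445])]))
print("orange top");blobs(c,(8,90,130),(22,255,255),(p[0]-60,p[1]-60,p[0]+60,p[1]+60),.098)
print("white strips");blobs(c,(0,0,150),(179,60,255),(p[0]-60,p[1]-60,p[0]+60,p[1]+60),.046)
E
```

```text
t 19.8 pos [0.426  0.2525 0.2615] phi 62.6 tilt [-0.002 -0.001 -1.   ] -> travel cm [-0.11  0.   -0.85] twist -0.1
[282 194]
orange top
center mm [428.8 258.1] size [39.5 74.3] ang 61.9 px [284. 194.]
white strips
center mm [412.  230.8] size [20.  61.9] ang 61.9 px [258. 184.]
center mm [441.1 288.1] size [17.5 63. ] ang 63.8 px [309. 183.]
```

View pics/w6.png

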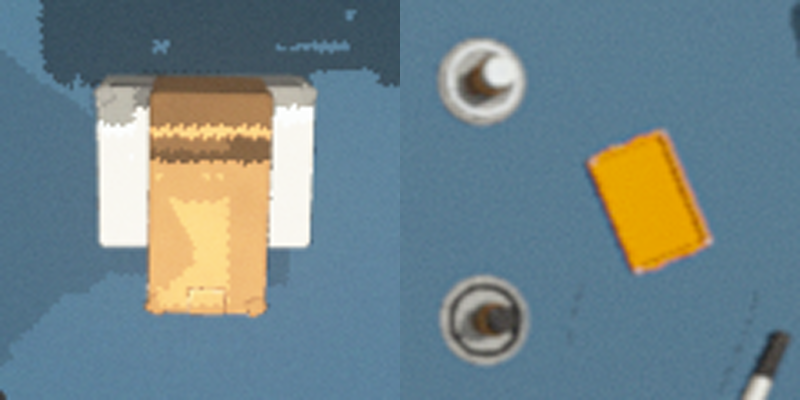

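The right half shows both bottles upright in their holders. The left half gives a clean orange top, centred at (.4288,.2581), 39.5 x 74.3 mm, at 61.9°. I grasp the orange carton.

move_arm(
  commands=[
    {"hand": 8.7, "travel": [0, 0.6, 2.5], "twist": [0, 0, 0.7]},
    {"hand": 8.7, "travel": [0, 0, 3.5], "twist": [0, 0, 0]},
    {"hand": 8.7, "travel": [0, 0, 3.5], "twist": [0, 0, 0]},
    {"hand": 8.7, "travel": [0, 0, 3.5], "twist": [0, 0, 0]},
    {"hand": 8.7, "travel": [0, 0, 3], "twist": [0, 0, 0]},
  ],
  force=20,
)

```text
time: 20.28
position: [0.429, 0.2579, 0.1008]
tool_rot: [0.242, 0.97, -0.0, -0.0]
ft_force: [0.7, -0.2, -0.4]
grip_width: 0.087
grip_force: 0.0
```

move_arm(
  commands=[
    {"hand": 7, "travel": [0, 0, 2], "twist": [0, 0, 0]},
    {"hand": 6, "travel": [0, 0, 0.6], "twist": [0, 0, 0]},
    {"hand": 5, "travel": [0, 0, 0], "twist": [0, 0, 0]},
    {"hand": 4.5, "travel": [0, 0, 0], "twist": [0, 0, 0]},
    {"hand": 4.2, "travel": [0, 0, 0], "twist": [0, 0, 0]},
  ],
)

```text
time: 20.7
position: [0.4306, 0.2585, 0.0779]
tool_rot: [0.242, 0.97, 0.001, 0.001]
ft_force: [-0.8, 0.1, -0.3]
grip_width: 0.0615
grip_force: 0.0
```

move_arm(
  commands=[
    {"hand": 3.8, "travel": [0, 0, 0], "twist": [0, 0, 0]},
    {"hand": 3.2, "travel": [0, 0, 0], "twist": [0, 0, 0]},
    {"hand": 3, "travel": [0, 0, 0], "twist": [0, 0, 0]},
    {"hand": 3, "travel": [0, 0, 0], "twist": [0, 0, 0]},
    {"hand": 3, "travel": [0, 0, 0], "twist": [0, 0, 0]},
  ],
)

```text
time: 21.12
position: [0.4299, 0.2582, 0.0775]
tool_rot: [0.242, 0.97, 0.0, 0.001]
ft_force: [-0.8, -0.9, 6.7]
grip_width: 0.0397
grip_force: 20.0
```

```bash
python3 - <<'E'
from h import *
go([.526,-.429,.27],yaw=111.7);print(robot.get_obs()["grip_width"],robot.get_obs()["grip_force"])
E
```

```text
t 21.1 pos [0.4299 0.2582 0.0775] phi 62.0 tilt [ 0.002  0.    -1.   ] -> travel cm [-40.73 -56.17 -19.27] twist -49.7
0.039738831698030865 19.98862350359559
```

move_arm(
  commands=[
    {"hand": 3, "travel": [0, 0, -0.5], "twist": [0, 0, 0]},
    {"hand": 3, "travel": [0, 0, -1.5], "twist": [0, 0, 0]},
    {"hand": 3, "travel": [0, 0, -3], "twist": [0, 0, 0]},
    {"hand": 3, "travel": [0, 0, -3.5], "twist": [0, 0, 0]},
    {"hand": 3, "travel": [0, 0, -3.5], "twist": [0, 0, 0]},
  ],
)

```text
time: 21.53
position: [0.4284, 0.2577, 0.1973]
tool_rot: [0.242, 0.97, -0.001, -0.001]
ft_force: [1.0, 0.1, -1.1]
grip_width: 0.0395
grip_force: 20.0
```

move_arm(
  commands=[
    {"hand": 3, "travel": [0, 0, -3.5], "twist": [0, 0, 0]},
    {"hand": 3, "travel": [-1, -1.4, -2.5], "twist": [0, 0, 0]},
    {"hand": 3, "travel": [-2, -2.8, -1], "twist": [0, 0, 0]},
    {"hand": 3, "travel": [-2, -2.8, 0], "twist": [0, 0, 0]},
    {"hand": 3, "travel": [-2, -2.8, 0], "twist": [0, 0, 0]},
  ],
)

```text
time: 21.95
position: [0.4453, 0.1378, 0.2679]
tool_rot: [0.241, 0.971, 0.0, 0.001]
ft_force: [0.8, 0.7, -2.1]
grip_width: 0.04
grip_force: 20.0
```

move_arm(
  commands=[
    {"hand": 3, "travel": [-2, -2.8, 0], "twist": [0, 0, 0]},
    {"hand": 3, "travel": [-2, -2.8, 0], "twist": [0, 0, 0]},
    {"hand": 3, "travel": [-2, -2.8, 0], "twist": [0, 0, 0]},
    {"hand": 3, "travel": [-2, -2.8, 0], "twist": [0, 0, 0]},
    {"hand": 3, "travel": [-2, -2.8, 0], "twist": [0, 0, 0]},
  ],
)

```text
time: 22.37
position: [0.4674, -0.0333, 0.2666]
tool_rot: [0.242, 0.97, 0.0, -0.0]
ft_force: [0.5, -0.1, -1.4]
grip_width: 0.0399
grip_force: 20.0
```

move_arm(
  commands=[
    {"hand": 3, "travel": [-2, -2.8, 0], "twist": [0, 0, 0]},
    {"hand": 3, "travel": [-2, -2.8, 0], "twist": [0, 0, 0]},
    {"hand": 3, "travel": [-2, -2.8, 0], "twist": [0, 0, 0]},
    {"hand": 3, "travel": [-2, -2.8, 0], "twist": [0, 0, 0]},
    {"hand": 3, "travel": [-2, -2.8, 0], "twist": [0, 0, 0]},
  ],
)

```text
time: 22.78
position: [0.4901, -0.2038, 0.2664]
tool_rot: [0.242, 0.97, 0.0, -0.0]
ft_force: [1.0, 0.6, -1.1]
grip_width: 0.0397
grip_force: 20.0
```

move_arm(
  commands=[
    {"hand": 3, "travel": [-2, -2.8, 0], "twist": [0, 0, 0]},
    {"hand": 3, "travel": [-2, -2.8, 0], "twist": [0, 0, 0]},
    {"hand": 3, "travel": [-2, -2.8, 0], "twist": [0, 0, 0]},
    {"hand": 3, "travel": [-2, -2.8, 0], "twist": [0, 0, 0]},
    {"hand": 3, "travel": [-2, -2.8, 0], "twist": [0, 0, 0]},
  ],
)

```text
time: 23.2
position: [0.5129, -0.3742, 0.2662]
tool_rot: [0.242, 0.97, 0.0, -0.001]
ft_force: [0.5, 0.4, -0.9]
grip_width: 0.0401
grip_force: 20.0
```

move_arm(
  commands=[
    {"hand": 3, "travel": [-2, -2.8, 0], "twist": [0, 0, -5]},
    {"hand": 3, "travel": [0, 0, 0], "twist": [0, 0, -6]},
    {"hand": 3, "travel": [0, 0, 0], "twist": [0, 0, -6]},
    {"hand": 3, "travel": [0, 0, 0], "twist": [0, 0, -6]},
    {"hand": 3, "travel": [0, 0, 0], "twist": [0, 0, -6]},
  ],
)

```text
time: 23.62
position: [0.5173, -0.4069, 0.2658]
tool_rot: [-0.011, 1.0, 0.001, -0.001]
ft_force: [-0.0, -0.4, -0.9]
grip_width: 0.0399
grip_force: 20.0
```

move_arm(
  commands=[
    {"hand": 3, "travel": [0, 0, 0], "twist": [0, 0, -6]},
    {"hand": 3, "travel": [0, 0, 0], "twist": [0, 0, -6]},
    {"hand": 3, "travel": [0, 0, 0], "twist": [0, 0, -6]},
    {"hand": 3, "travel": [0, 0, 0], "twist": [0, 0, -3]},
    {"hand": 3, "travel": [0, 0, 0], "twist": [0, 0, 0]},
  ],
)

```text
time: 24.03
position: [0.5175, -0.4065, 0.2661]
tool_rot: [-0.192, 0.981, 0.001, -0.0]
ft_force: [0.5, 0.2, -0.9]
grip_width: 0.0401
grip_force: 20.0
```

move_arm(
  commands=[
    {"hand": 3, "travel": [0, 0, 0], "twist": [0, 0, 0]},
    {"hand": 3, "travel": [0, 0, 0], "twist": [0, 0, 0]},
    {"hand": 3, "travel": [0, 0, 0], "twist": [0, 0, 0]},
  ],
)

```text
time: 24.28
position: [0.5178, -0.4069, 0.2664]
tool_rot: [-0.191, 0.982, 0.0, -0.0]
ft_force: [0.2, 0.1, -1.3]
grip_width: 0.0395
grip_force: 20.0
```

```bash
python3 - <<'E'
from h import *
go([.526,-.429,.0365],yaw=111.7);c=shot("wrist","pics/w7.png");print(proj(c,[.526,-.429,.012]),robot.get_obs()["q"])
E
```

```text
t 24.3 pos [ 0.5178 -0.4069  0.2664] phi 112.0 tilt [-0.  0. -1.] -> travel cm [ 0.06 -2.36 22.99] twist 0.3
[[260.77639425 179.73197111]] [-8.35375007e-01  5.45427341e-01  1.30845127e+00 -1.13939555e-05
  1.28805694e+00 -2.79025448e+00]
```

View pics/w7.png

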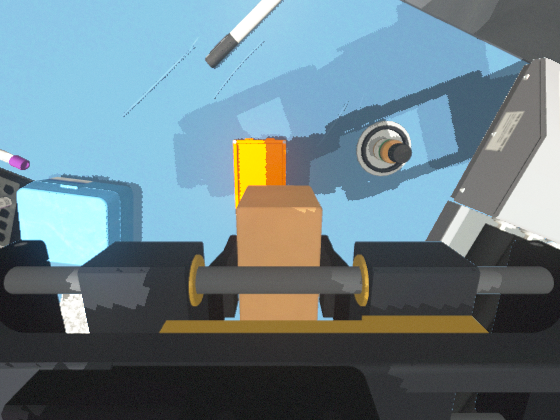

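The orange carton is held square to the tray (tray at columns 234–286). It needs a shift of -2.3 cm in tool y, as computed, then lowering.

move_arm(
  commands=[
    {"hand": 3, "travel": [0, -1.3, 0], "twist": [0, 0, 0]},
    {"hand": 3, "travel": [0.1, -1, 2], "twist": [0, 0, 0.3]},
    {"hand": 3, "travel": [0, 0, 3], "twist": [0, 0, 0]},
    {"hand": 3, "travel": [0, 0, 3.5], "twist": [0, 0, 0]},
    {"hand": 3, "travel": [0, 0, 3.5], "twist": [0, 0, 0]},
  ],
)

```text
time: 24.75
position: [0.5261, -0.4294, 0.1462]
tool_rot: [-0.188, 0.982, -0.001, 0.001]
ft_force: [-0.3, 0.0, -1.6]
grip_width: 0.0399
grip_force: 20.0
```

move_arm(
  commands=[
    {"hand": 3, "travel": [0, 0, 3], "twist": [0, 0, 0]},
    {"hand": 3, "travel": [0, 0, 2.5], "twist": [0, 0, 0]},
    {"hand": 3, "travel": [0, 0, 1.5], "twist": [0, 0, 0]},
    {"hand": 3, "travel": [0, 0, 1], "twist": [0, 0, 0]},
    {"hand": 3, "travel": [0, 0, 0], "twist": [0, 0, 0]},
  ],
)

```text
time: 25.17
position: [0.5246, -0.4276, 0.0639]
tool_rot: [-0.188, 0.982, 0.002, -0.001]
ft_force: [-0.6, 0.7, -1.1]
grip_width: 0.0398
grip_force: 20.0
```

move_arm(
  commands=[
    {"hand": 3, "travel": [0, 0, 0], "twist": [0, 0, 0]},
    {"hand": 3, "travel": [0, 0, 0], "twist": [0, 0, 0]},
    {"hand": 3, "travel": [0, 0, 0], "twist": [0, 0, 0]},
  ],
)

```text
time: 25.42
position: [0.5266, -0.4297, 0.0684]
tool_rot: [-0.189, 0.982, -0.002, 0.001]
ft_force: [-0.2, 0.4, -1.1]
grip_width: 0.04
grip_force: 20.0
```

```bash
python3 - <<'E'
from h import *
go([.526,-.429,.0365],yaw=111.7);print(robot.get_obs()["ft_force"],robot.get_obs()["q"][5])
E
```

```text
t 25.4 pos [ 0.5266 -0.4297  0.0684] phi 111.7 tilt [ 0.002 -0.003 -1.   ] -> travel cm [0.03 0.1  3.19] twist 0.0
[-0.21874191  0.39912717 -1.127387  ] -2.798752472786633
```

move_arm(
  commands=[
    {"hand": 3, "travel": [0, 0, 1], "twist": [0, 0, 0]},
    {"hand": 3, "travel": [0, 0, 1], "twist": [0, 0, 0]},
    {"hand": 3, "travel": [0, 0, 0.7], "twist": [0, 0, 0]},
    {"hand": 3, "travel": [0, 0, 0.4], "twist": [0, 0, 0]},
    {"hand": 3, "travel": [0, 0, 0], "twist": [0, 0, 0]},
  ],
)

```text
time: 25.83
position: [0.5253, -0.4284, 0.0351]
tool_rot: [-0.189, 0.982, 0.001, -0.0]
ft_force: [-0.4, 0.8, -0.2]
grip_width: 0.0398
grip_force: 20.0
```

move_arm(
  commands=[
    {"hand": 3, "travel": [0, 0, 0], "twist": [0, 0, 0]},
    {"hand": 3, "travel": [0, 0, 0], "twist": [0, 0, 0]},
    {"hand": 3, "travel": [0, 0, 0], "twist": [0, 0, 0]},
    {"hand": 3, "travel": [0, 0, 0], "twist": [0, 0, 0]},
  ],
)

```text
time: 26.17
position: [0.5256, -0.4288, 0.0352]
tool_rot: [-0.189, 0.982, 0.0, -0.0]
ft_force: [1.1, -0.2, -1.9]
grip_width: 0.0398
grip_force: 20.0
```

move_arm(
  commands=[
    {"hand": 4.3, "travel": [0, 0, 0], "twist": [0, 0, 0]},
    {"hand": 5, "travel": [0, 0, 0], "twist": [0, 0, 0]},
    {"hand": 6, "travel": [0, 0, 0], "twist": [0, 0, 0]},
    {"hand": 7, "travel": [0, 0, 0], "twist": [0, 0, 0]},
    {"hand": 7, "travel": [0, 0, -1], "twist": [0, 0, 0]},
  ],
)

```text
time: 26.58
position: [0.5246, -0.4277, 0.0441]
tool_rot: [-0.189, 0.982, 0.002, -0.001]
ft_force: [0.2, 0.8, 0.4]
grip_width: 0.0621
grip_force: 0.0
```

move_arm(
  commands=[
    {"hand": 7.5, "travel": [0, 0, -3], "twist": [0, 0, 0]},
    {"hand": 8.7, "travel": [0, 0, -3.5], "twist": [0, 0, 0]},
    {"hand": 8.7, "travel": [0, 0, -4], "twist": [0, 0, 0]},
    {"hand": 8.7, "travel": [0, 0, -4], "twist": [0, 0, 0]},
    {"hand": 8.7, "travel": [0, 0, -4], "twist": [0, 0, 0]},
  ],
)

```text
time: 27.0
position: [0.5254, -0.4285, 0.2333]
tool_rot: [-0.189, 0.982, -0.0, 0.0]
ft_force: [0.5, -0.6, -0.4]
grip_width: 0.0857
grip_force: 0.0
```

move_arm(
  commands=[
    {"hand": 8.7, "travel": [0, 0, -4], "twist": [0, 0, 0]},
    {"hand": 8.7, "travel": [0, 0, 0], "twist": [0, 0, 0]},
    {"hand": 8.7, "travel": [0, 0, 0], "twist": [0, 0, 0]},
  ],
)

```text
time: 27.25
position: [0.5269, -0.43, 0.2756]
tool_rot: [-0.189, 0.982, -0.004, 0.002]
ft_force: [-0.6, 0.1, -1.4]
grip_width: 0.0867
grip_force: 0.0
```

```bash
python3 - <<'E'
from h import *
go([.426,.259,.27],yaw=-27.5);c=shot("wrist","pics/w8.png");p=proj(c,[.526,-.429,.056])[0].astype(int);print(p)
print("carton top (z .056)");blobs(c,(8,60,60),(18,215,255),(p[0]-60,p[1]-60,p[0]+60,p[1]+45),.056)
print("all orange");blobs(c,(5,60,60),(35,255,255),(p[0]-60,p[1]-60,p[0]+60,p[1]+45),.012)
E
```

```text
t 27.2 pos [ 0.5269 -0.43    0.2756] phi 111.8 tilt [ 0.006 -0.007 -1.   ] -> travel cm [-1.616e+01  6.774e+01  3.000e-02] twist 139.3
[280 184]
carton top (z .056)
center mm [ 514.4 -431.8] size [62.7 40.1] ang 21.8 px [281. 175.]
center mm [ 473.1 -447.1] size [ 6.  42.9] ang 21.7 px [282. 139.]
all orange
center mm [ 524.3 -431.5] size [109.1  72.2] ang 21.7 px [279. 174.]
```

View pics/w8.png

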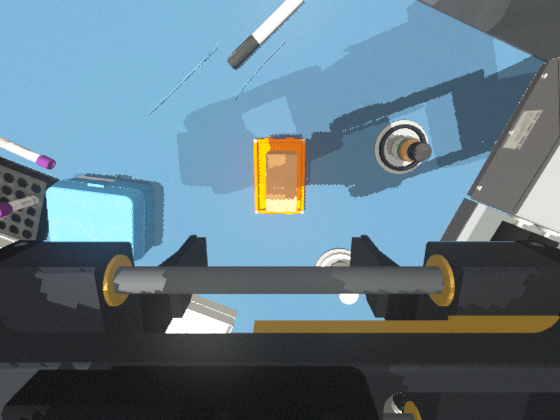

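The orange carton sits in its tray, square to it, at px (280,178). I return for the white carton and turn to about -27.5°.

move_arm(
  commands=[
    {"hand": 8.7, "travel": [-0.8, 3.4, 0], "twist": [0, 0, 0]},
    {"hand": 8.7, "travel": [-0.8, 3.4, 0], "twist": [0, 0, 0]},
    {"hand": 8.7, "travel": [-0.8, 3.4, 0], "twist": [0, 0, 0]},
    {"hand": 8.7, "travel": [-0.8, 3.4, 0], "twist": [0, 0, 0]},
    {"hand": 8.7, "travel": [-0.8, 3.4, 0], "twist": [0, 0, 0]},
  ],
)

```text
time: 27.72
position: [0.4981, -0.2536, 0.2684]
tool_rot: [-0.188, 0.982, 0.002, -0.002]
ft_force: [0.3, 0.3, -0.1]
grip_width: 0.0871
grip_force: 0.0
```

move_arm(
  commands=[
    {"hand": 8.7, "travel": [-0.8, 3.4, 0], "twist": [0, 0, 0]},
    {"hand": 8.7, "travel": [-0.8, 3.4, 0], "twist": [0, 0, 0]},
    {"hand": 8.7, "travel": [-0.8, 3.4, 0], "twist": [0, 0, 0]},
    {"hand": 8.7, "travel": [-0.8, 3.4, 0], "twist": [0, 0, 0]},
    {"hand": 8.7, "travel": [-0.8, 3.4, 0], "twist": [0, 0, 0]},
  ],
)

```text
time: 28.13
position: [0.4721, -0.0812, 0.2689]
tool_rot: [-0.188, 0.982, 0.001, -0.002]
ft_force: [0.8, -0.3, 0.1]
grip_width: 0.0868
grip_force: 0.0
```

move_arm(
  commands=[
    {"hand": 8.7, "travel": [-0.8, 3.4, 0], "twist": [0, 0, 0]},
    {"hand": 8.7, "travel": [-0.8, 3.4, 0], "twist": [0, 0, 0]},
    {"hand": 8.7, "travel": [-0.8, 3.4, 0], "twist": [0, 0, 0]},
    {"hand": 8.7, "travel": [-0.8, 3.4, 0], "twist": [0, 0, 0]},
    {"hand": 8.7, "travel": [-0.8, 3.4, 0], "twist": [0, 0, 0]},
  ],
)

```text
time: 28.55
position: [0.4462, 0.091, 0.269]
tool_rot: [-0.188, 0.982, 0.001, -0.002]
ft_force: [0.1, -0.7, -1.0]
grip_width: 0.0871
grip_force: 0.0
```

move_arm(
  commands=[
    {"hand": 8.7, "travel": [-0.8, 3.4, 0], "twist": [0, 0, 0]},
    {"hand": 8.7, "travel": [-0.8, 3.4, 0], "twist": [0, 0, 0]},
    {"hand": 8.7, "travel": [-0.8, 3.4, 0], "twist": [0, 0, 0]},
    {"hand": 8.7, "travel": [-0.8, 3.4, 0], "twist": [0, 0, 0]},
    {"hand": 8.7, "travel": [-0.8, 3, 0], "twist": [0, 0, 6]},
  ],
)

```text
time: 28.97
position: [0.4216, 0.2599, 0.2688]
tool_rot: [-0.136, 0.991, -0.0, -0.002]
ft_force: [0.1, -0.8, 0.2]
grip_width: 0.0871
grip_force: 0.0
```

move_arm(
  commands=[
    {"hand": 8.7, "travel": [0, 0, 0], "twist": [0, 0, 7]},
    {"hand": 8.7, "travel": [0, 0, 0], "twist": [0, 0, 7]},
    {"hand": 8.7, "travel": [0, 0, 0], "twist": [0, 0, 7]},
    {"hand": 8.7, "travel": [0, 0, 0], "twist": [0, 0, 7]},
    {"hand": 8.7, "travel": [0, 0, 0], "twist": [0, 0, 7]},
  ],
)

```text
time: 29.38
position: [0.4223, 0.2581, 0.2687]
tool_rot: [0.17, 0.985, -0.001, -0.002]
ft_force: [0.3, -0.1, -0.3]
grip_width: 0.0873
grip_force: 0.0
```

move_arm(
  commands=[
    {"hand": 8.7, "travel": [0, 0, 0], "twist": [0, 0, 7]},
    {"hand": 8.7, "travel": [0, 0, 0], "twist": [0, 0, 7]},
    {"hand": 8.7, "travel": [0, 0, 0], "twist": [0, 0, 7]},
    {"hand": 8.7, "travel": [0, 0, 0], "twist": [0, 0, 7]},
    {"hand": 8.7, "travel": [0, 0, 0], "twist": [0, 0, 7]},
  ],
)

```text
time: 29.8
position: [0.4224, 0.2579, 0.2687]
tool_rot: [0.459, 0.889, -0.002, -0.002]
ft_force: [0.0, 0.4, 0.1]
grip_width: 0.0869
grip_force: 0.0
```

move_arm(
  commands=[
    {"hand": 8.7, "travel": [0, 0, 0], "twist": [0, 0, 7]},
    {"hand": 8.7, "travel": [0, 0, 0], "twist": [0, 0, 7]},
    {"hand": 8.7, "travel": [0, 0, 0], "twist": [0, 0, 7]},
    {"hand": 8.7, "travel": [0, 0, 0], "twist": [0, 0, 7]},
    {"hand": 8.7, "travel": [0, 0, 0], "twist": [0, 0, 7]},
  ],
)

```text
time: 30.22
position: [0.4224, 0.2579, 0.2687]
tool_rot: [0.705, 0.709, -0.002, -0.001]
ft_force: [0.7, -0.3, 0.6]
grip_width: 0.0873
grip_force: 0.0
```

move_arm(
  commands=[
    {"hand": 8.7, "travel": [0, 0, 0], "twist": [0, 0, 7]},
    {"hand": 8.7, "travel": [0, 0, 0], "twist": [0, 0, 7]},
    {"hand": 8.7, "travel": [0, 0, 0], "twist": [0, 0, 7]},
    {"hand": 8.7, "travel": [0, 0, 0], "twist": [0, 0, 7]},
    {"hand": 8.7, "travel": [0, 0, 0], "twist": [0, 0, 0]},
  ],
)

```text
time: 30.63
position: [0.4226, 0.2579, 0.2689]
tool_rot: [0.854, 0.52, -0.002, -0.0]
ft_force: [-0.0, 0.0, -1.5]
grip_width: 0.0871
grip_force: 0.0
```

move_arm(
  commands=[
    {"hand": 8.7, "travel": [0, 0, 0], "twist": [0, 0, 0]},
    {"hand": 8.7, "travel": [0, 0, 0], "twist": [0, 0, 0]},
  ],
)

```text
time: 30.8
position: [0.4232, 0.2582, 0.2697]
tool_rot: [0.853, 0.522, -0.001, -0.0]
ft_force: [0.1, 0.2, -0.2]
grip_width: 0.0867
grip_force: 0.0
```

```bash
python3 - <<'E'
from h import *
c=shot("wrist","pics/w9.png");p=proj(c,[.426,.259,.046])[0].astype(int);print(p)
print("white top");blobs(c,(0,0,140),(179,60,255),(max(0,p[0]-60),max(0,p[1]-60),p[0]+60,min(235,p[1]+60)),.046)
q=proj(c,[.54,.409,.012])[0].astype(int);print("tray",q);blobs(c,(0,0,140),(179,60,255),(max(0,q[0]-60),max(0,q[1]-60),min(560,q[0]+60),min(240,q[1]+60)),.012)
go([.426,.259,.028],yaw=-27.5)
E
```

```text
[280 182]
white top
center mm [426.8 260.4] size [85.2 63.1] ang 62.7 px [281. 180.]
tray [307  29]
center mm [539.7 409.4] size [113.5  98.9] ang 88.6 px [305.  35.]
t 30.9 pos [0.4234 0.2583 0.2699] phi -27.1 tilt [-0.002 -0.001 -1.   ] -> travel cm [ 0.21  0.22 24.19] twist 0.4
```

move_arm(
  commands=[
    {"hand": 8.7, "travel": [0.3, 0.2, 2.5], "twist": [0, 0, 0.2]},
    {"hand": 8.7, "travel": [0, 0, 3.5], "twist": [0, 0, 0]},
    {"hand": 8.7, "travel": [0, 0, 4], "twist": [0, 0, 0]},
    {"hand": 8.7, "travel": [0, 0, 4], "twist": [0, 0, 0]},
    {"hand": 8.7, "travel": [0, 0, 3], "twist": [0, 0, 0]},
  ],
)

```text
time: 31.27
position: [0.4259, 0.2598, 0.0981]
tool_rot: [0.854, 0.52, -0.001, -0.0]
ft_force: [0.1, -0.4, 0.3]
grip_width: 0.0871
grip_force: 0.0
```

move_arm(
  commands=[
    {"hand": 8.7, "travel": [0, 0, 2], "twist": [0, 0, 0]},
    {"hand": 8.7, "travel": [0, 0, 0], "twist": [0, 0, 0]},
    {"hand": 8.7, "travel": [0, 0, 0], "twist": [0, 0, 0]},
    {"hand": 8.7, "travel": [0, 0, 0], "twist": [0, 0, 0]},
  ],
)

```text
time: 31.6
position: [0.4279, 0.2605, 0.0814]
tool_rot: [0.855, 0.519, 0.001, 0.0]
ft_force: [-0.6, 0.1, 0.1]
grip_width: 0.0871
grip_force: 0.0
```

```bash
python3 - <<'E'
from h import *
go([.4267,.2597,.028],yaw=-27.3)
E
```

```text
t 31.6 pos [0.4279 0.2605 0.0814] phi -27.4 tilt [ 0.002  0.001 -1.   ] -> travel cm [-0.13 -0.07  5.34] twist -0.1
```

move_arm(
  commands=[
    {"hand": 8.7, "travel": [-0.1, 0, 1.5], "twist": [0, 0, 0]},
    {"hand": 8.7, "travel": [0, 0, 2], "twist": [0, 0, 0]},
    {"hand": 8.7, "travel": [0, 0, 1.3], "twist": [0, 0, 0]},
    {"hand": 8.7, "travel": [0, 0, 0.5], "twist": [0, 0, 0]},
    {"hand": 8, "travel": [0, 0, 0], "twist": [0, 0, 0]},
  ],
)

```text
time: 32.02
position: [0.4271, 0.2595, 0.0281]
tool_rot: [0.855, 0.519, 0.001, 0.0]
ft_force: [-0.0, 0.0, -0.3]
grip_width: 0.0847
grip_force: 0.0
```

move_arm(
  commands=[
    {"hand": 7.3, "travel": [0, 0, 0], "twist": [0, 0, 0]},
    {"hand": 6.8, "travel": [0, 0, 0], "twist": [0, 0, 0]},
    {"hand": 6.4, "travel": [0, 0, 0], "twist": [0, 0, 0]},
    {"hand": 6, "travel": [0, 0, 0], "twist": [0, 0, 0]},
    {"hand": 5.3, "travel": [0, 0, 0], "twist": [0, 0, 0]},
  ],
)

```text
time: 32.43
position: [0.4271, 0.2595, 0.0283]
tool_rot: [0.855, 0.519, 0.001, 0.0]
ft_force: [-1.5, -0.2, 3.6]
grip_width: 0.0616
grip_force: 20.0
```

move_arm(
  commands=[
    {"hand": 5, "travel": [0, 0, 0], "twist": [0, 0, 0]},
    {"hand": 5, "travel": [0, 0, 0], "twist": [0, 0, 0]},
    {"hand": 5, "travel": [0, 0, 0], "twist": [0, 0, 0]},
  ],
)

```text
time: 32.68
position: [0.427, 0.2595, 0.0282]
tool_rot: [0.855, 0.519, 0.001, 0.0]
ft_force: [-0.3, 0.6, 5.7]
grip_width: 0.0617
grip_force: 20.0
```

```bash
python3 - <<'E'
from h import *
go([.5397,.409,.12],yaw=0);print(robot.get_obs()["grip_width"])
E
```

```text
t 32.7 pos [0.427  0.2595 0.0282] phi -27.5 tilt [ 0.001  0.    -1.   ] -> travel cm [18.47  3.11 -9.16] twist -27.5
0.06173073464484035
```

move_arm(
  commands=[
    {"hand": 5, "travel": [0, 0, -0.5], "twist": [0, 0, 0]},
    {"hand": 5, "travel": [0, 0, -1.5], "twist": [0, 0, 0]},
    {"hand": 5, "travel": [0, 0, -2.5], "twist": [0, 0, 0]},
    {"hand": 5, "travel": [0, 0, -2.5], "twist": [0, 0, 0]},
    {"hand": 5, "travel": [0, 0, -2.2], "twist": [0, 0, 0]},
  ],
)

```text
time: 33.1
position: [0.4261, 0.2592, 0.1206]
tool_rot: [0.855, 0.519, -0.0, -0.0]
ft_force: [1.1, 0.3, -1.2]
grip_width: 0.0617
grip_force: 20.0
```

move_arm(
  commands=[
    {"hand": 5, "travel": [2.5, 0.4, 0], "twist": [0, 0, 0]},
    {"hand": 5, "travel": [3.2, 0.5, 0], "twist": [0, 0, 0]},
    {"hand": 5, "travel": [3.2, 0.6, 0], "twist": [0, 0, 0]},
    {"hand": 5, "travel": [3.2, 0.6, 0], "twist": [0, 0, 0]},
    {"hand": 5, "travel": [3.2, 0.5, 0], "twist": [0, 0, 0]},
  ],
)

```text
time: 33.52
position: [0.5206, 0.384, 0.1197]
tool_rot: [0.855, 0.519, -0.0, 0.0]
ft_force: [0.9, -0.8, -0.6]
grip_width: 0.0617
grip_force: 20.0
```

move_arm(
  commands=[
    {"hand": 5, "travel": [3.2, 0.5, 0], "twist": [0, 0, -4]},
    {"hand": 5, "travel": [0, 0, 0], "twist": [0, 0, -6]},
    {"hand": 5, "travel": [0, 0, 0], "twist": [0, 0, -6]},
    {"hand": 5, "travel": [0, 0, 0], "twist": [0, 0, -6]},
    {"hand": 5, "travel": [0, 0, 0], "twist": [0, 0, -5.5]},
  ],
)

```text
time: 33.93
position: [0.5386, 0.4091, 0.1188]
tool_rot: [0.705, 0.709, -0.001, -0.0]
ft_force: [0.2, 0.1, -0.8]
grip_width: 0.0617
grip_force: 20.0
```

move_arm(
  commands=[
    {"hand": 5, "travel": [0, 0, 0], "twist": [0, 0, 0]},
    {"hand": 5, "travel": [0, 0, 0], "twist": [0, 0, 0]},
    {"hand": 5, "travel": [0, 0, 0], "twist": [0, 0, 0]},
  ],
)

```text
time: 34.18
position: [0.5391, 0.409, 0.1194]
tool_rot: [0.708, 0.707, -0.0, -0.0]
ft_force: [0.1, -0.5, -0.7]
grip_width: 0.0617
grip_force: 20.0
```

```bash
python3 - <<'E'
from h import *
go([.5397,.409,.0335],yaw=-.3)
E
```

```text
t 34.2 pos [0.5391 0.409  0.1194] phi -0.1 tilt [-0.001 -0.    -1.   ] -> travel cm [0.   0.07 8.59] twist 0.2
```

move_arm(
  commands=[
    {"hand": 5, "travel": [0, 0, 2], "twist": [0, 0, 0]},
    {"hand": 5, "travel": [0, 0, 2.5], "twist": [0, 0, 0]},
    {"hand": 5, "travel": [0, 0, 2], "twist": [0, 0, 0]},
    {"hand": 5, "travel": [0, 0, 1], "twist": [0, 0, 0]},
    {"hand": 5, "travel": [0, 0, 0.4], "twist": [0, 0, 0]},
  ],
)

```text
time: 34.6
position: [0.5381, 0.4083, 0.0384]
tool_rot: [0.707, 0.707, -0.002, -0.001]
ft_force: [-0.4, 0.5, 0.3]
grip_width: 0.0622
grip_force: 20.0
```

move_arm(
  commands=[
    {"hand": 5, "travel": [0, 0, 0], "twist": [0, 0, 0]},
    {"hand": 5, "travel": [0, 0, 0], "twist": [0, 0, 0]},
    {"hand": 5, "travel": [0, 0, 0], "twist": [0, 0, 0]},
    {"hand": 5, "travel": [0, 0, 0], "twist": [0, 0, 0]},
  ],
)

```text
time: 34.93
position: [0.5403, 0.4097, 0.042]
tool_rot: [0.707, 0.707, 0.001, 0.0]
ft_force: [0.5, 1.0, -0.1]
grip_width: 0.0617
grip_force: 20.0
```

```bash
python3 - <<'E'
from h import *
go([.5397,.409,.0327],yaw=-.3)
E
```

```text
t 34.9 pos [0.5403 0.4097 0.042 ] phi 0.0 tilt [ 0.002  0.001 -1.   ] -> travel cm [-0.07 -0.06  0.93] twist 0.3
```

move_arm(
  commands=[
    {"hand": 5, "travel": [0, 0, 0.4], "twist": [0, 0, 0]},
    {"hand": 5, "travel": [0, 0, 0.3], "twist": [0, 0, 0]},
    {"hand": 5, "travel": [0, 0, 0.2], "twist": [0, 0, 0]},
    {"hand": 5, "travel": [0, 0, 0], "twist": [0, 0, 0]},
    {"hand": 5, "travel": [0, 0, 0], "twist": [0, 0, 0]},
  ],
)

```text
time: 35.35
position: [0.5394, 0.4092, 0.0322]
tool_rot: [0.707, 0.707, 0.0, 0.0]
ft_force: [-1.5, -1.2, 4.7]
grip_width: 0.0621
grip_force: 20.0
```

move_arm(
  commands=[
    {"hand": 5, "travel": [0, 0, 0], "twist": [0, 0, 0]},
    {"hand": 6.4, "travel": [0, 0, 0], "twist": [0, 0, 0]},
    {"hand": 7, "travel": [0, 0, 0], "twist": [0, 0, 0]},
    {"hand": 7.5, "travel": [0, 0, 0], "twist": [0, 0, 0]},
    {"hand": 8, "travel": [0, 0, 0], "twist": [0, 0, 0]},
  ],
)

```text
time: 35.77
position: [0.5393, 0.4091, 0.0311]
tool_rot: [0.707, 0.707, -0.0, -0.0]
ft_force: [-0.0, 0.0, 0.3]
grip_width: 0.075
grip_force: 0.0
```

move_arm(
  commands=[
    {"hand": 8.4, "travel": [0, 0, -1], "twist": [0, 0, 0]},
    {"hand": 8.7, "travel": [0, 0, -2], "twist": [0, 0, 0]},
    {"hand": 8.7, "travel": [0, 0, -3.5], "twist": [0, 0, 0]},
    {"hand": 8.7, "travel": [0, 0, -4], "twist": [0, 0, 0]},
    {"hand": 8.7, "travel": [0, 0, -4], "twist": [0, 0, 0]},
  ],
)

```text
time: 36.18
position: [0.5388, 0.4088, 0.1778]
tool_rot: [0.707, 0.707, -0.001, -0.0]
ft_force: [-0.2, -0.3, 0.8]
grip_width: 0.0869
grip_force: 0.0
```

move_arm(
  commands=[
    {"hand": 8.7, "travel": [0, 0, -4], "twist": [0, 0, 0]},
    {"hand": 8.7, "travel": [0, 0, -4], "twist": [0, 0, 0]},
    {"hand": 8.7, "travel": [0, 0, 0], "twist": [0, 0, 0]},
    {"hand": 8.7, "travel": [0, 0, 0], "twist": [0, 0, 0]},
  ],
)

```text
time: 36.52
position: [0.541, 0.4101, 0.2613]
tool_rot: [0.707, 0.707, 0.004, 0.001]
ft_force: [-0.4, 0.7, 0.4]
grip_width: 0.0871
grip_force: 0.0
```

```bash
python3 - <<'E'
from h import *
c=shot("wrist");s=shot("scene");t=shot("top");p=proj(c,[.54,.409,.05])[0].astype(int);print(p)
z=lambda a:cv2.resize(a,(400,300),interpolation=cv2.INTER_CUBIC)
cv2.imwrite("pics/end.png",np.vstack([np.hstack([z(c["bgr"][0:240,120:440]),z(s["bgr"][150:330,180:420])]),np.hstack([z(t["bgr"][130:280,80:280]),z(t["bgr"][160:310,300:500])])]))
go([.5,.4,.25])
E
```

```text
[276 188]
t 36.7 pos [0.5383 0.4086 0.2552] phi 0.0 tilt [-0.003 -0.002 -1.   ] -> travel cm [-0.85 -3.83  0.53]
```

View pics/end.png

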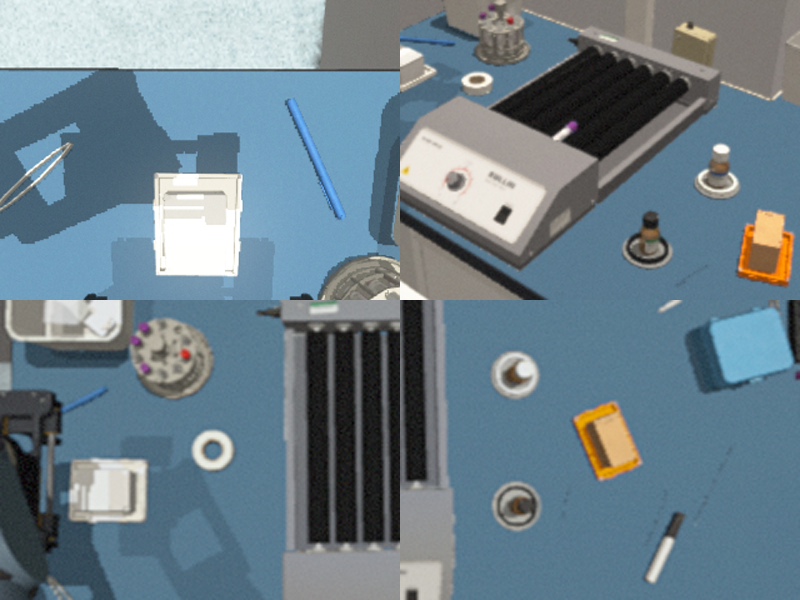

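The final montage shows both bottles upright in their holders, both cartons inside their trays, and the tape and carousel undisturbed. The gripper is clear of everything, so I hand in.

```bash
python3 -c "
from rig import robot
print(robot.hand_in())"
```

```text
the job is handed in; nothing more can be done
None
```

I handed the job in at about 37 s with both cartons in their own trays and both bottles upright in their own holders; the tape and carousel look undisturbed in the last pictures, and no verdict came back.

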